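# Fetch the toy car from behind the front row

### The arm

A 7-joint arm with a two-finger parallel gripper is mounted at the origin on the work surface; the furniture and walls round the work are solid. World frame = base frame: x ahead of the robot, y to its left, z up, the work surface at z = 0. Lengths are in m, angles in rad, forces in N, time in s.
With the tool pointing down it reaches from about 0.4 to 0.85 m from the base axis. Payload 4.4 kg.
Tool frame: the origin (TCP) lies midway between the tips of the shut fingers; the grasp point (between the pads) lies r.grip_point_offset behind it (r.grip_point_offset is the distance from the TCP to the grasp point, in m); z points along the fingers, y is the line along which they close (so a half turn about z gives the same grasp; the last joint's range is limited). The gripper opens to 94 mm and grips with 3 to 60 N. Pads are 16 mm wide; open, the fingers measure 119 mm over their backs; the gripper's body (75 mm by 177 mm) begins 78 mm behind the grasp point.
Start: joints at [1.241, 0.628, 0.038, 1.517, -0.027, 0.996, -0.02], TCP at [0.17, -0.628, 0.205] pointing down, gripper open.
Joint ranges: [-3.06, 3.06], [-0.37, 2.12], [-1.25, 1.32], [0.18, 2.47], [-1.1, 4.24], [0.23, 1.98], [-2.94, 2.94]. Speed limits (rad/s): [2.57, 2.57, 3.14, 3.14, 3.14, 3.14, 3.14].

### API

Orientations are given as a rotation vector (axis times angle).
In Python, from cell import r gives the robot as it stands.
- The arm moves only by the tool jog_arm, never from a script. Its argument "plan" is a list of rows, each an object with "dr": the turn, a rotation vector about the tool's x, y, z normalised to -1 to 1, where 1 is 30 degrees, a list of three; "dp": the shift along the tool's x, y, z normalised to -1 to 1, where 1 is 25 cm, a list of three; "grip": the opening, from -1 (shut) to 1 (fully open). A call has 1 to 10 rows; each row is the pose to reach, as a shift and turn from the pose commanded when the call began, along the tool's axes at that moment; what a row does not reach only later rows make up. A row lasts 1/12 s, in which the tool goes at most 41.7 mm and 7.16 degrees, less where a joint would pass 70% of its speed; a pose out of reach is approached as far as the arm can. A call with a number of a shift or a turn outside -1 to 1 is refused whole. A call with a gripper value outside its range is refused whole. The fingers move at their own pace and stop on an object; the grip force is fixed at half the most. Time passes only in rows, so rows that repeat a pose let the fingers close. It gives the time, the measured TCP pose, the force, the opening and the grip force at its end, in the units of the state.
- r.read_state(): the state, without advancing time (a new reading comes with each control period).
- r.capture(name): name is "scene" or "top"; returns a dict with "img" (420x560x3 uint8, red, green, blue), "vfov" (degrees; the focal length in pixels is half the picture's height over the tangent of half this angle, whatever the lens; pixels are square), "cx", "cy" (the principal point, pixels), "k1" (the pictures are not rectified: a ray, as slopes to the right and down, at radius r is drawn at 1 + k1 r^2 times it, then the intrinsics apply), "pose" (4x4, takes a point from camera to world coordinates). Camera axes: x right, y down, z forward; pixel columns grow to the right and rows downward; lengths in m; the calibration is good to about 2 mm. A picture is of the moment at which its call begins. There is no depth.
- r.job_done(): hands the job in; it is judged then, once.
The state is a dict: "time_s": time; "joints": joint angles; "qd": joint speeds; "effort": joint torques, N m; "tool_pos": TCP position; "tool_rot": TCP orientation; "contact_force": force on the tool from outside, world axes, zero at the start; "ft_torque": the same for the moment, N m; "gripper_width": opening from 0.0 (shut) to 1.0 (fully open); "finger_force": force on a finger pad.
Only numpy, scipy, OpenCV 4.12 (cv2) and the standard library are available. Lean on these libraries where they do the work, as an engineer would, in place of code of your own. Each camera call takes 0.05 s, during which the arm holds its last target. There are 200 camera calls.

### The job

The wooden toy car is sold, but the peg tower, the skittle and the spinning top stand in a row close in front of it. First move all three toys to the cork mat and stand them there; then lift the car out and set it lengthwise on its wheels in the shallow cardboard tray; only then put each of the three toys back upright exactly where it stood at the start. Knock nothing over and leave the other things alone.

Things in the scene. Friction and masses are not known exactly. Their poses are not given: they have to be found in the camera images.
- car: Wooden toy car behind the row of toys, 58 mm over the wheels (its x), 102 mm long (its y), 50 mm high, 0.09 kg. Origin mid-underside, at the level the wheels stand on; z up. Body slab x = -17 to 17 mm, 10 to 50 mm high in mid-length; 26 mm wheels beside it at y = 31 and -29 mm leave its sides free for y = -14 to 16 mm: grasp there across x, pads 20 to 45 mm high.
- tower: Peg tower, one 0.11 kg piece: 72 mm round foot with rings, 54 mm thick at 43 mm, 46 mm at 56 mm height, then a 16 mm round peg, and a knob 24 mm thick at 83 to 110 mm height: grasp peg or knob. Origin at the centre of the underside, z up. In the row: centres 72 mm apart, about 78 mm before the car's centre line; which toy stands where changes.
- skittle: Turned skittle, round, 38 mm thick at most, 100 mm high, 0.028 kg: a belly up to the waist at 62 mm, above it a round head about 25 mm thick. Origin at the centre of its underside, z up. Grasp at the waist or head from above. One of the three toys in the row in front of the car.
- top: Wooden spinning top on a flat base, round, 60 mm across up to 24 mm height, with an upright stem 12 mm thick from 24 to 57 mm height, 0.022 kg. Origin at the centre of its underside, z up. Grasp the stem from above with the fingertips above 25 mm. One of the three toys in the row in front of the car.
- mat: Flat cork mat lying fixed on the table, nearer the robot than the toys, a thin light wooden strip along its two short edges, 100 mm (its x) by 210 mm (its y), 3 mm thick: the side area, where the three toys find room in a row along its y. Origin at the centre of its underside, z up.
- tray: Shallow open cardboard tray with white paper floor, fixed on the table to the left of the toys, 152 mm (its x) by 102 mm (its y) outside, 24 mm high, walls and floor 4 mm thick, inside 144 by 94 mm. Origin at the centre of its underside, z up. The car goes into it with its length (its y) along the tray's x, either way round.
- yoyo: Bystander, to be left alone: wooden yo-yo lying flat, 56 mm across, 36 mm high, near the left end of the car. Origin at the centre of its underside.
- cube: Bystander, to be left alone: wooden cube of 35 mm near the right end of the car. Origin at the centre of its underside.
There are look-alikes about, which are no part of the job. Of the things that look like the skittle, the larger one is meant.

How it is judged:
On the way, in this order (a step that is already met when the one before it is completed fails the run):
1. the peg tower, the skittle and the top all stand on the cork mat, released, while the car is still in its place (x of tower in the frame of mat between -0.05 and 0.05 m and y of tower in the frame of mat between -0.105 and 0.105 m and z of each of tower, skittle, top in the frame of mat below 0.008 m and angle between each of tower, skittle, top's own z axis and vertical below 0.15 rad and x of skittle in the frame of mat between -0.05 and 0.05 m and y of skittle in the frame of mat between -0.105 and 0.105 m and x of top in the frame of mat between -0.05 and 0.05 m and y of top in the frame of mat between -0.105 and 0.105 m and contact force between the fingers and tower below 0.1 N and contact force between the fingers and skittle below 0.1 N and contact force between the fingers and top below 0.1 N and distance of car from where it was at the start of the episode below 0.03 m), for 0.2 s.
2. the car stands in the tray, released, while the three toys still stand on the mat (x of car in the frame of tray between -0.025 and 0.025 m and y of car in the frame of tray between -0.02 and 0.02 m and z of car in the frame of tray below 0.009 m and angle between car's own z axis and vertical below 0.12 rad and angle between the y axis of car and the x axis of tray, either way round below 0.3 rad and contact force between the fingers and car below 0.1 N and x of tower in the frame of mat between -0.05 and 0.05 m and y of tower in the frame of mat between -0.105 and 0.105 m and z of each of tower, skittle, top in the frame of mat below 0.008 m and angle between each of tower, skittle, top's own z axis and vertical below 0.15 rad and x of skittle in the frame of mat between -0.05 and 0.05 m and y of skittle in the frame of mat between -0.105 and 0.105 m and x of top in the frame of mat between -0.05 and 0.05 m and y of top in the frame of mat between -0.105 and 0.105 m and contact force between the fingers and tower below 0.1 N and contact force between the fingers and skittle below 0.1 N and contact force between the fingers and top below 0.1 N), for 0.2 s.
At the end, for the whole second after the job is handed in: The peg tower, the skittle and the top each stand upright within 15 mm of where they stood at the start; the car stands on its wheels inside the tray, its length along the tray's; the yo-yo and the cube are within 15 mm of where they were; everything is released and at rest (distance of each of tower, skittle, top, yoyo, cube from where it was at the start of the episode below 0.015 m and angle between each of tower, skittle, top, car's own z axis and vertical below 0.12 rad and linear speed of each of tower, skittle, top, car below 0.03 m/s and x of car in the frame of tray between -0.025 and 0.025 m and y of car in the frame of tray between -0.02 and 0.02 m and z of car in the frame of tray below 0.009 m and angle between the y axis of car and the x axis of tray, either way round below 0.3 rad); the robot touches nothing.
It fails at once if a toy or the car is knocked over (angle between any of tower, skittle, top, car's own z axis and vertical above 0.8 rad).
It fails at once if the yo-yo or the cube is pushed away (distance of any of yoyo, cube from where it was at the start of the episode above 0.03 m).
It also fails if it takes over 131 s, if anything falls off the work surface, if the arm or the gripper's body presses on something with over 40 N, if the wrist force passes 120 N, or if a joint passes its speed limit or range.

## Working session

There is one attempt and no reset: what is moved stays moved. The work goes in short steps, Python scripts to look and compute and a tool call to move; the robot and the scene stay as the last step left them, time stands still between calls to the robot, and variables do not carry over. Pictures are saved under pics/ and viewed, at most 14 in all, crops included, and the job is handed in when it is done.

Besides the shell and the picture viewer there is one more tool, called as name(argument=value, ...), one argument or row to a line, values as JSON. jog_arm: Moves the arm, as the interface text tells. Scaled input: -1 to 1 covers 25 cm each way for a shift and 30 degrees each way for a turn. Its arguments: {"type":"object","properties":{"plan":{"type":"array"}},"required":["plan"]}

```bash
ls; mkdir -p pics
python3 - <<'E'
from cell import r
import cv2,pickle,numpy as np
d={}
for n in("scene","top"):
    c=r.capture(n);d[n]=c;cv2.imwrite(f"pics/{n}0.png",c["img"][:,:,::-1]);print(n,c["vfov"],c["cx"],c["cy"],c["k1"],np.round(c["pose"],3).tolist())
pickle.dump(d,open("c0.pkl","wb"))
s=r.read_state();print({k:np.round(v,3).tolist() for k,v in s.items()},r.grip_point_offset)
E
```

```text
pics
scene 51.974153707614384 277.3042744595057 206.51153601674298 0.04056158739095495 [[0.975, 0.172, -0.139, 0.675], [0.221, -0.779, 0.587, -0.553], [-0.007, -0.603, -0.798, 0.725], [0.0, 0.0, 0.0, 1.0]]
top 53.16278160727414 276.97243826829106 206.56983006064317 -0.09538967887329713 [[0.015, -0.997, 0.072, 0.501], [-1.0, -0.015, 0.002, -0.069], [-0.0, -0.072, -0.997, 0.873], [0.0, 0.0, 0.0, 1.0]]
{'time_s': 0.1, 'joints': [1.241, 0.629, 0.038, 1.518, -0.027, 0.996, -0.02], 'qd': [-0.0, -0.003, 0.001, -0.003, -0.002, 0.001, -0.001], 'effort': [0.005, -55.078, 1.148, -18.711, -0.052, 0.019, 0.0], 'tool_pos': [0.169, -0.627, 0.205], 'tool_rot': [-3.113, -0.413, 0.0], 'contact_force': [-0.3, 0.772, -0.554], 'ft_torque': [-0.006, 0.011, 0.009], 'finger_force': 0.0, 'gripper_width': 1.0} 0.0188
```

View pics/scene0.png

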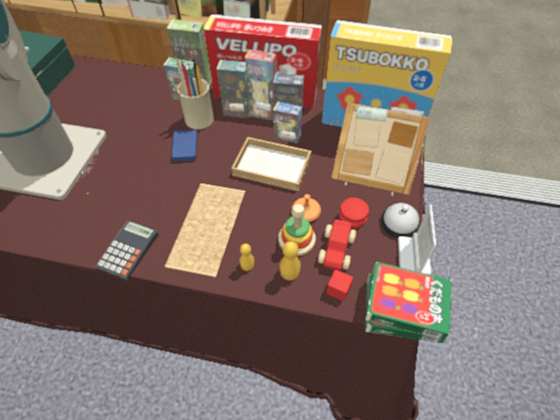

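View pics/top0.png

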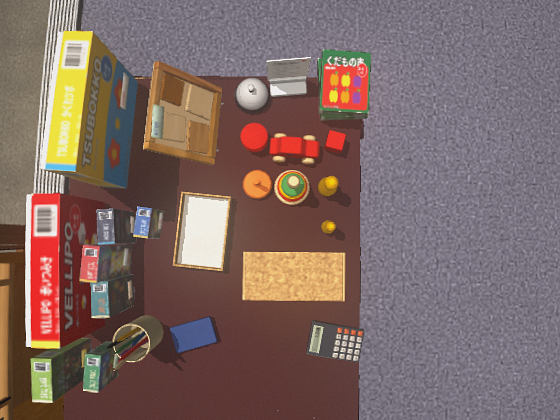

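The scene view shows the row, from left to right: top, tower, skittle, with the car behind. In the top view these are the top at (257,184), tower (292,187), big skittle (330,185) and small look-alike (328,227). The car is at (295,148), mat (294,276) and tray (203,231).

```bash
cat > h.py <<'E'
import numpy as np,cv2,pickle
def K(c):
    f=c["img"].shape[0]/2/np.tan(np.radians(c["vfov"]/2));return f
def ray(c,u,v):
    f=K(c);d=np.array([(u-c["cx"])/f,(v-c["cy"])/f]);q=d.copy()
    for _ in range(20): q=d/(1+c["k1"]*(q@q))
    P=c["pose"];return P[:3,3],P[:3,:3]@np.r_[q,1]
def on(c,u,v,z):
    o,d=ray(c,u,v);return (o+d*(z-o[2])/d[2])[:2]
def proj(c,p):
    P=c["pose"];q=P[:3,:3].T@(np.array(p)-P[:3,3]);s=q[:2]/q[2];s=s*(1+c["k1"]*(s@s));return s*K(c)+[c["cx"],c["cy"]]
def tri(c1,p1,c2,p2):
    o1,d1=ray(c1,*p1);o2,d2=ray(c2,*p2)
    t=np.linalg.lstsq(np.c_[d1,-d2],o2-o1,rcond=None)[0];a=o1+d1*t[0];b=o2+d2*t[1];return (a+b)/2,np.linalg.norm(a-b)
E
python3 - <<'E'
from h import *
d=pickle.load(open("c0.pkl","rb"))
t=d["top"]["img"];s=d["scene"]["img"]
a=cv2.resize(t[115:305,165:365],None,fx=4,fy=4,interpolation=cv2.INTER_CUBIC)[:600,:,::-1]
b=cv2.resize(s[190:310,225:385],None,fx=5,fy=5,interpolation=cv2.INTER_CUBIC)[:,:,::-1]
cv2.imwrite("pics/a.png",a);cv2.imwrite("pics/b.png",b)
for n in d:
    im=d[n]["img"];h=cv2.cvtColor(im,cv2.COLOR_RGB2HSV);H,S,V=[h[...,i].astype(int) for i in range(3)]
    M={"red":((H<6)|(H>172))&(S>150)&(V>90),"orange":(H>=6)&(H<17)&(S>130)&(V>130),"yellow":(H>=19)&(H<32)&(S>150)&(V>110),"green":(H>40)&(H<85)&(S>110)&(V>60),"white":(S<40)&(V>190),"beige":(H>10)&(H<32)&(S>=25)&(S<125)&(V>150)}
    roi=(165,365,110,310) if n=="top" else (160,390,130,310)
    for k,m in M.items():
        m=m.astype(np.uint8);z=np.zeros_like(m);z[roi[2]:roi[3],roi[0]:roi[1]]=m[roi[2]:roi[3],roi[0]:roi[1]]
        N,_,st,ce=cv2.connectedComponentsWithStats(z)
        print(n,k,[(*st[i].tolist(),*np.round(ce[i],1).tolist()) for i in range(1,N) if st[i,4]>25])
E
```

```text
scene red [(323, 197, 46, 104, 2164, 342.9, 244.4), (298, 235, 14, 13, 53, 304.8, 242.8), (373, 266, 17, 44, 308, 380.1, 290.2)]
scene orange [(291, 194, 31, 28, 414, 309.2, 206.9), (297, 228, 16, 17, 26, 306.5, 237.4), (381, 285, 9, 11, 28, 384.4, 289.6)]
scene yellow [(280, 225, 31, 55, 744, 291.1, 256.6), (240, 243, 14, 28, 293, 246.1, 257.7), (383, 287, 7, 7, 41, 386.5, 289.8)]
scene green [(373, 263, 7, 18, 37, 375.2, 271.0), (370, 284, 4, 17, 29, 371.7, 291.7)]
scene white [(282, 131, 13, 6, 40, 288.2, 133.0), (238, 145, 68, 37, 1554, 271.9, 163.2)]
scene beige [(339, 130, 51, 54, 2371, 366.1, 154.5), (231, 137, 80, 48, 719, 271.1, 158.3), (164, 183, 82, 94, 4475, 205.8, 230.0), (292, 203, 13, 16, 160, 298.0, 210.6), (325, 224, 7, 13, 70, 327.8, 229.8), (278, 229, 7, 20, 61, 280.6, 239.2), (349, 229, 7, 14, 76, 351.9, 235.4), (297, 232, 19, 23, 143, 307.5, 245.6), (319, 249, 7, 14, 76, 321.6, 255.4), (343, 255, 8, 14, 87, 346.4, 261.2)]
top red [(240, 122, 28, 30, 658, 253.9, 136.9), (324, 130, 22, 23, 365, 334.6, 141.2), (269, 136, 51, 23, 933, 293.9, 147.0), (277, 186, 30, 16
[... 638 characters left out ...]
8), (284, 293, 52, 8, 104, 309.3, 298.5)]
top yellow [(279, 174, 26, 25, 109, 289.9, 189.7), (318, 176, 20, 20, 291, 327.8, 185.4), (322, 221, 13, 12, 127, 327.8, 226.4)]
top green [(282, 174, 22, 22, 174, 290.4, 185.6)]
top white [(182, 197, 46, 71, 2681, 204.1, 231.7)]
top beige [(165, 110, 45, 41, 930, 178.8, 126.8), (188, 110, 23, 10, 118, 202.5, 112.8), (274, 133, 12, 4, 28, 279.4, 134.9), (303, 135, 12, 5, 44, 309.0, 137.2), (273, 156, 12, 5, 52, 278.2, 158.1), (302, 158, 12, 5, 44, 307.8, 160.4), (274, 170, 35, 35, 221, 289.6, 189.0), (287, 176, 12, 11, 108, 292.7, 180.9), (177, 195, 52, 74, 476, 196.5, 224.6), (242, 252, 5, 48, 118, 243.3, 277.5), (343, 253, 2, 49, 97, 343.5, 276.8)]
```

View pics/a.png

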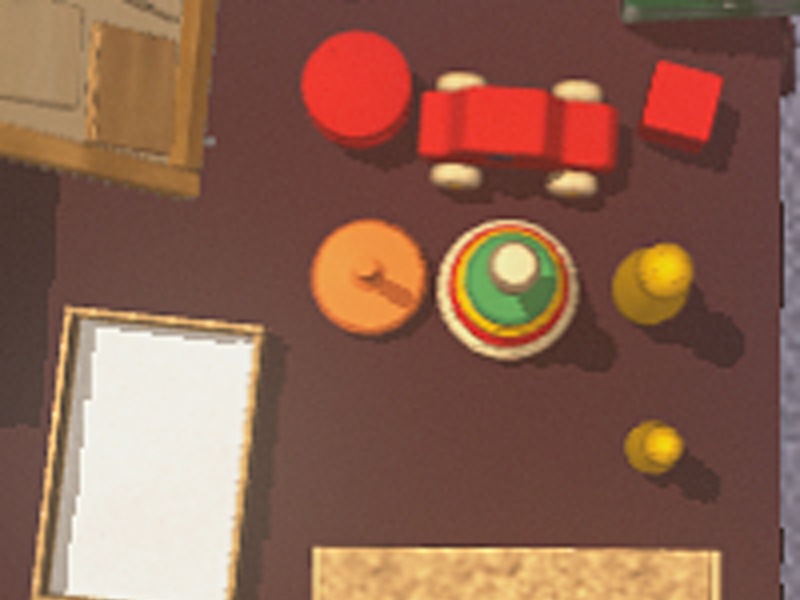

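View pics/b.png

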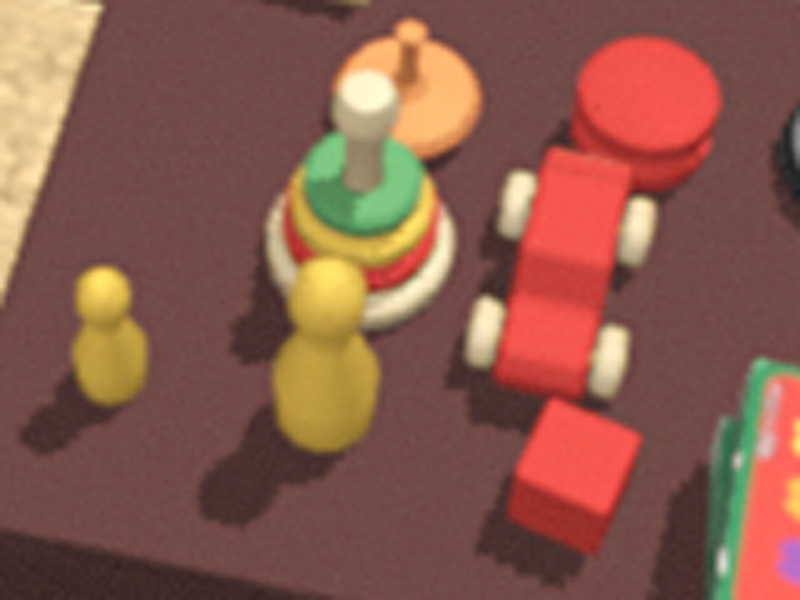

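Crop a (top view) shows the car in red with four beige wheels, the tower knob at full-image (293.5,181.3), and the skittle head at (331.2,182.2). The small skittle is separate at (328,226). Crop b (scene view) shows the knob at about (298,210.6), the skittle head at (290.3,249.5) and the stem tip at (307,197).

Run:
```python
from h import *
d=pickle.load(open("c0.pkl","rb"));T=d["top"];S=d["scene"];R=lambda x:np.round(x,4).tolist()
at=lambda u,v:((u+.5)/4-.5+165,(v+.5)/4-.5+115)
bs=lambda u,v:((u+.5)/5-.5+225,(v+.5)/5-.5+190)
print("top disc",R(on(T,*at(369,276),.024)),"stem",R(on(T,*at(370,266),.057)),R(tri(T,at(371,266),S,bs(411,32))[0]))
print("tower foot",R(on(T,*at(508,290),.008)),"knob",R(on(T,*at(514,265),.103)),[R(x) for x in tri(T,at(514,265),S,bs(366,104))])
print("skittle head",R(on(T,*at(665,269),.09)),[R(x) for x in tri(T,at(665,269),S,bs(327,298))])
print("sk belly",R(on(T,*at(650,286),.03)))
print("wheels top",[R(on(T,u,v,.022)) for u,v in((279.4,134.9),(309,137.2),(278.2,158.1),(307.8,160.4))])
print("wheels scn",[R(on(S,u,v,.014)) for u,v in((327.8,229.8),(351.9,235.4),(321.6,255.4),(346.4,261.2))])
print("cartop cabin",[R(on(T,*at(u,v),.05)) for u,v in((466,87),(548,90),(547,157),(462,152))])
print("yoyo",R(on(T,*at(357,84),.036)),"cube",R(on(T,*at(686,97),.035)))
print("mat",[R(on(T,u,v,.003)) for u,v in((243.3,252.5),(344.3,253),(344.3,301),(243,300))],R(on(T,293.5,276.8,.003)))
print("small sk",R(on(T,327.8,226.4,.04)))
# tray rim outer corners from mask of beige/white
h=cv2.cvtColor(T["img"],cv2.COLOR_RGB2HSV);m=((h[...,2]>130)).astype(np.uint8);z=m*0;z[190:275,170:236]=m[190:275,170:236]
c=max(cv2.findContours(z,0,2)[0],key=cv2.contourArea);b=cv2.boxPoints(cv2.minAreaRect(c));print("traypx",R(b));q=np.array([on(T,u,v,.024) for u,v in b]);print("tray",R(q),R(q.mean(0)),[np.linalg.norm(q[i]-q[i-1]).round(3) for i in range(4)])
```

```text
top disc [0.6082, -0.026] stem [0.609, -0.028] [0.6093, -0.0285, 0.0622]
tower foot [0.604, -0.0973] knob [0.6044, -0.0968] [[0.6044, -0.0968, 0.1036], 0.0002]
skittle head [0.6054, -0.1684] [[0.6056, -0.1689, 0.0865], 0.0004]
sk belly [0.6046, -0.1684]
wheels top [[0.7105, -0.0703], [0.7066, -0.1315], [0.6619, -0.0686], [0.6581, -0.1294]]
wheels scn [[0.6617, -0.0652], [0.7097, -0.0681], [0.659, -0.1258], [0.7065, -0.1281]]
cartop cabin [[0.7006, -0.0738], [0.6998, -0.1147], [0.6658, -0.1145], [0.6677, -0.0723]]
yoyo [0.7048, -0.0185] cube [0.701, -0.1858]
mat [[0.4674, 0.0005], [0.4694, -0.2083], [0.3708, -0.2092], [0.37, -0.0007]] [0.4192, -0.1038]
small sk [0.5229, -0.1691]
traypx [[171.93899536132812, 265.5487976074219], [180.28050231933594, 190.47560119628906], [230.43899536132812, 196.04879760742188], [222.09759521484375, 271.12200927734375]]
tray [[0.4392, 0.143], [0.592, 0.1305], [0.582, 0.0273], [0.4301, 0.0408]] [0.5108, 0.0854] [np.float64(0.103), np.float64(0.153), np.float64(0.104), np.float64(0.153)]
```

```bash
cat > g.py <<'E'
import sys,numpy as np
from cell import r
from scipy.spatial.transform import Rotation as Ro
R0=np.array([[0,1,0],[1,0,0],[0,0,-1.]])
def goal(*a):
    s=r.read_state();R=Ro.from_rotvec(s["tool_rot"]);p=np.array(s["tool_pos"])
    print("t",round(s["time_s"],2),"pos",p.round(4),"yaw",np.degrees(np.arctan2(R.as_matrix()[1,1],R.as_matrix()[0,1])).round(1),"w",np.round(s["gripper_width"],3),"q",np.round(s["joints"],2)[[0,6]])
    for x,y,z,yaw in a:
        G=Ro.from_euler("z",yaw,degrees=True)*Ro.from_matrix(R0)
        print((x,y,z,yaw),"dp",(R.inv().apply(np.array([x,y,z])-p)/.25).round(3).tolist(),"dr",((R.inv()*G).as_rotvec()/np.radians(30)).round(3).tolist())
if __name__=="__main__": goal(*[tuple(map(float,a.split(","))) for a in sys.argv[1:]])
E
python3 g.py 0.33,-0.45,0.23,-50 0.608,-0.027,0.15,0
```

```text
t 0.1 pos [ 0.1694 -0.6269  0.2047] yaw -74.9 w 1.0 q [ 1.24 -0.02]
(0.33, -0.45, 0.23, -50.0) dp [0.805, -0.516, -0.1] dr [-0.003, -0.001, -0.829]
(0.608, -0.027, 0.15, 0.0) dp [2.32, -1.859, 0.222] dr [-0.003, -0.002, -2.496]
```

jog_arm(
  plan=[
    {"dp": [0.8, -0.52, -0.1], "dr": [-0.003, 0, -0.83], "grip": 1},
    {"dp": [0.8, -0.52, -0.1], "dr": [-0.003, 0, -0.83], "grip": 1},
    {"dp": [0.8, -0.52, -0.1], "dr": [-0.003, 0, -0.83], "grip": 0},
    {"dp": [0.8, -0.52, -0.1], "dr": [-0.003, 0, -0.83], "grip": 0},
    {"dp": [0.8, -0.52, -0.1], "dr": [-0.003, 0, -0.83], "grip": 0},
    {"dp": [0.8, -0.52, -0.1], "dr": [-0.003, 0, -0.83], "grip": 0},
    {"dp": [0.8, -0.52, -0.1], "dr": [-0.003, 0, -0.83], "grip": 0},
  ],
)

```text
time_s: 0.68
tool_pos: [0.3352, -0.4434, 0.2311]
tool_rot: [-2.946, -1.091, -0.008]
contact_force: [0.5, 0.6, 0.4]
gripper_width: 0.684
finger_force: 0.0
```

```bash
python3 g.py 0.48,-0.26,0.22,-24 0.608,-0.027,0.15,0
```

```text
t 0.68 pos [ 0.3352 -0.4434  0.2311] yaw -49.4 w 0.684 q [ 0.95 -0.04]
(0.48, -0.26, 0.22, -24.0) dp [0.917, -0.18, 0.049] dr [0.005, -0.009, -0.845]
(0.608, -0.027, 0.15, 0.0) dp [1.911, -0.554, 0.333] dr [0.007, -0.008, -1.645]
```

jog_arm(
  plan=[
    {"dp": [0.95, -0.2, 0.05], "dr": [0.005, -0.009, -0.82], "grip": 0},
    {"dp": [0.95, -0.2, 0.05], "dr": [0.005, -0.009, -0.82], "grip": 0},
    {"dp": [0.95, -0.2, 0.05], "dr": [0.005, -0.009, -0.82], "grip": 0},
    {"dp": [0.95, -0.2, 0.05], "dr": [0.005, -0.009, -0.82], "grip": 0},
    {"dp": [0.95, -0.2, 0.05], "dr": [0.005, -0.009, -0.82], "grip": 0},
    {"dp": [0.95, -0.2, 0.05], "dr": [0.005, -0.009, -0.82], "grip": 0},
    {"dp": [0.95, -0.2, 0.05], "dr": [0.005, -0.009, -0.82], "grip": 0},
    {"dp": [0.95, -0.2, 0.05], "dr": [0.005, -0.009, -0.82], "grip": 0},
    {"dp": [0.95, -0.2, 0.05], "dr": [0.005, -0.009, -0.82], "grip": 0},
  ],
)

```text
time_s: 1.43
tool_pos: [0.4776, -0.2599, 0.2175]
tool_rot: [2.655, 1.678, -0.011]
contact_force: [-0.6, -0.6, -0.6]
gripper_width: 0.497
finger_force: 0.0
```

```bash
python3 g.py 0.608,-0.027,0.15,0
```

```text
t 1.43 pos [ 0.4776 -0.2599  0.2175] yaw -25.4 w 0.497 q [ 0.6  -0.14]
(0.608, -0.027, 0.15, 0.0) dp [1.067, 0.072, 0.263] dr [-0.009, 0.01, -0.848]
```

jog_arm(
  plan=[
    {"dp": [1, 0.07, 0.1], "dr": [-0.009, 0.01, -0.848], "grip": 0},
    {"dp": [1, 0.07, 0.1], "dr": [-0.009, 0.01, -0.848], "grip": 0},
    {"dp": [1, 0.07, 0.1], "dr": [-0.009, 0.01, -0.848], "grip": 0},
    {"dp": [1, 0.07, 0.2], "dr": [-0.009, 0.01, -0.848], "grip": 0},
    {"dp": [1, 0.07, 0.26], "dr": [-0.009, 0.01, -0.848], "grip": 0},
    {"dp": [1, 0.07, 0.26], "dr": [-0.009, 0.01, -0.848], "grip": 0},
    {"dp": [1, 0.07, 0.26], "dr": [-0.009, 0.01, -0.848], "grip": 0},
    {"dp": [1, 0.07, 0.26], "dr": [-0.009, 0.01, -0.848], "grip": 0},
    {"dp": [1, 0.07, 0.26], "dr": [-0.009, 0.01, -0.848], "grip": 0},
  ],
)

```text
time_s: 2.18
tool_pos: [0.6004, -0.0433, 0.1512]
tool_rot: [2.222, 2.22, -0.002]
contact_force: [-0.2, -0.9, 0.6]
gripper_width: 0.501
finger_force: 0.0
```

```bash
python3 g.py 0.6085,-0.027,0.15,0  0.6085,-0.027,0.031,0
```

```text
t 2.18 pos [ 0.6004 -0.0433  0.1512] yaw -0.1 w 0.501 q [ 0.23 -0.21]
(0.6085, -0.027, 0.15, 0.0) dp [0.065, 0.032, 0.005] dr [-0.0, 0.002, -0.002]
(0.6085, -0.027, 0.031, 0.0) dp [0.066, 0.032, 0.481] dr [-0.0, 0.002, -0.002]
```

jog_arm(
  plan=[
    {"dp": [0.065, 0.032, 0.05], "dr": [0, 0, 0], "grip": 0},
    {"dp": [0.065, 0.032, 0.15], "dr": [0, 0, 0], "grip": 0},
    {"dp": [0.065, 0.032, 0.25], "dr": [0, 0, 0], "grip": 0},
    {"dp": [0.065, 0.032, 0.35], "dr": [0, 0, 0], "grip": 0},
    {"dp": [0.065, 0.032, 0.43], "dr": [0, 0, 0], "grip": 0},
    {"dp": [0.065, 0.032, 0.48], "dr": [0, 0, 0], "grip": 0},
    {"dp": [0.065, 0.032, 0.48], "dr": [0, 0, 0], "grip": 0},
    {"dp": [0.065, 0.032, 0.48], "dr": [0, 0, 0], "grip": -1},
    {"dp": [0.065, 0.032, 0.48], "dr": [0, 0, 0], "grip": -1},
    {"dp": [0.065, 0.032, 0.48], "dr": [0, 0, 0], "grip": -1},
  ],
)

```text
time_s: 3.02
tool_pos: [0.6105, -0.0251, 0.0333]
tool_rot: [2.219, 2.22, 0.005]
contact_force: [0.4, -0.0, -0.3]
gripper_width: 0.321
finger_force: 0.0
```

jog_arm(
  plan=[
    {"dp": [0, 0, 0], "dr": [0, 0, 0], "grip": -1},
    {"dp": [0, 0, 0], "dr": [0, 0, 0], "grip": -1},
    {"dp": [0, 0, 0], "dr": [0, 0, 0], "grip": -1},
    {"dp": [0, 0, -0.08], "dr": [0, 0, 0], "grip": -1},
    {"dp": [0, 0, -0.16], "dr": [0, 0, 0], "grip": -1},
    {"dp": [0, 0, -0.16], "dr": [0, 0, 0], "grip": -1},
    {"dp": [0, 0, -0.16], "dr": [0, 0, 0], "grip": -1},
  ],
)

```text
time_s: 3.6
tool_pos: [0.6102, -0.0244, 0.0726]
tool_rot: [2.219, 2.221, 0.005]
contact_force: [-0.7, 0.2, -0.6]
gripper_width: 0.097
finger_force: 29.8
```

```bash
python3 g.py 0.42,-0.034,0.07,0 0.42,-0.034,0.036,0
```

```text
t 3.6 pos [ 0.6102 -0.0244  0.0726] yaw 0.1 w 0.097 q [ 0.17 -0.28]
(0.42, -0.034, 0.07, 0.0) dp [-0.038, -0.761, 0.007] dr [0.007, -0.001, 0.002]
(0.42, -0.034, 0.036, 0.0) dp [-0.038, -0.761, 0.143] dr [0.007, -0.001, 0.002]
```

jog_arm(
  plan=[
    {"dp": [-0.01, -0.15, 0], "dr": [0, 0, 0], "grip": -1},
    {"dp": [-0.02, -0.3, 0], "dr": [0, 0, 0], "grip": -1},
    {"dp": [-0.02, -0.45, 0], "dr": [0, 0, 0], "grip": -1},
    {"dp": [-0.03, -0.6, 0], "dr": [0, 0, 0], "grip": -1},
    {"dp": [-0.04, -0.72, 0], "dr": [0, 0, 0], "grip": -1},
    {"dp": [-0.04, -0.76, 0.03], "dr": [0, 0, 0], "grip": -1},
    {"dp": [-0.04, -0.76, 0.07], "dr": [0, 0, 0], "grip": -1},
    {"dp": [-0.04, -0.76, 0.11], "dr": [0, 0, 0], "grip": -1},
    {"dp": [-0.04, -0.76, 0.135], "dr": [0, 0, 0], "grip": -1},
    {"dp": [-0.04, -0.76, 0.135], "dr": [0, 0, 0], "grip": -1},
  ],
)

```text
time_s: 4.43
tool_pos: [0.4182, -0.0345, 0.0361]
tool_rot: [-2.219, -2.222, 0.001]
contact_force: [-0.0, 0.4, 0.5]
gripper_width: 0.093
finger_force: 29.8
```

```bash
python3 g.py 0.42,-0.034,0.0365,0
```

```text
t 4.43 pos [ 0.4182 -0.0345  0.0361] yaw 0.1 w 0.093 q [ 0.14 -0.42]
(0.42, -0.034, 0.0365, 0.0) dp [0.002, 0.007, -0.001] dr [-0.003, -0.001, 0.003]
```

Release, and rise 130 mm.

jog_arm(
  plan=[
    {"dp": [0, 0, 0], "dr": [0, 0, 0], "grip": 0},
    {"dp": [0, 0, 0], "dr": [0, 0, 0], "grip": 0},
    {"dp": [0, 0, 0], "dr": [0, 0, 0], "grip": 0},
    {"dp": [0, 0, -0.05], "dr": [0, 0, 0], "grip": 0},
    {"dp": [0, 0, -0.15], "dr": [0, 0, 0], "grip": 0},
    {"dp": [0, 0, -0.3], "dr": [0, 0, 0], "grip": 0},
    {"dp": [0, 0, -0.45], "dr": [0, 0, 0], "grip": 0},
    {"dp": [0, 0, -0.52], "dr": [0, 0, 0], "grip": 0},
    {"dp": [0, 0, -0.52], "dr": [0, 0, 0], "grip": 0},
  ],
)

```text
time_s: 5.18
tool_pos: [0.422, -0.0349, 0.1714]
tool_rot: [2.216, 2.216, 0.011]
contact_force: [-0.3, -0.7, 0.0]
gripper_width: 0.501
finger_force: 0.0
```

```bash
python3 g.py 0.6045,-0.097,0.16,0 0.6045,-0.097,0.077,0
```

```text
t 5.18 pos [ 0.422  -0.0349  0.1714] yaw 0.0 w 0.501 q [ 0.32 -0.26]
(0.6045, -0.097, 0.16, 0.0) dp [-0.249, 0.729, 0.053] dr [0.019, 0.001, 0.0]
(0.6045, -0.097, 0.077, 0.0) dp [-0.249, 0.726, 0.385] dr [0.019, 0.001, 0.0]
```

jog_arm(
  plan=[
    {"dp": [-0.05, 0.15, 0], "dr": [0, 0, 0], "grip": 0},
    {"dp": [-0.1, 0.3, 0], "dr": [0, 0, 0], "grip": 0},
    {"dp": [-0.15, 0.45, 0], "dr": [0, 0, 0], "grip": 0},
    {"dp": [-0.2, 0.6, 0], "dr": [0, 0, 0], "grip": 0},
    {"dp": [-0.25, 0.72, 0.05], "dr": [0, 0, 0], "grip": 0},
    {"dp": [-0.25, 0.727, 0.05], "dr": [0, 0, 0], "grip": 0},
    {"dp": [-0.25, 0.727, 0.15], "dr": [0.01, 0, 0], "grip": 0},
    {"dp": [-0.25, 0.727, 0.28], "dr": [0.019, 0, 0], "grip": 0},
    {"dp": [-0.25, 0.727, 0.38], "dr": [0.019, 0, 0], "grip": 0},
    {"dp": [-0.25, 0.727, 0.38], "dr": [0.019, 0, 0], "grip": 0},
  ],
)

```text
time_s: 6.02
tool_pos: [0.5958, -0.0965, 0.0672]
tool_rot: [-2.209, -2.213, 0.02]
contact_force: [-0.2, 0.0, 0.1]
gripper_width: 0.5
finger_force: 0.0
```

```bash
python3 g.py 0.6045,-0.097,0.077,0
```

```text
t 6.02 pos [ 0.5958 -0.0965  0.0672] yaw 0.1 w 0.5 q [ 0.31 -0.19]
(0.6045, -0.097, 0.077, 0.0) dp [-0.002, 0.034, -0.04] dr [-0.037, -0.003, 0.003]
```

jog_arm(
  plan=[
    {"dp": [0, 0.034, -0.04], "dr": [-0.02, 0, 0], "grip": 0},
    {"dp": [0, 0.034, -0.04], "dr": [-0.02, 0, 0], "grip": 0},
    {"dp": [0, 0.034, -0.04], "dr": [-0.02, 0, 0], "grip": 0},
    {"dp": [0, 0.034, -0.04], "dr": [-0.02, 0, 0], "grip": 0},
  ],
)

```text
time_s: 6.35
tool_pos: [0.611, -0.0971, 0.0848]
tool_rot: [2.218, 2.22, 0.006]
contact_force: [-0.1, -0.2, -0.0]
gripper_width: 0.498
finger_force: 0.0
```

```bash
python3 g.py 0.6045,-0.097,0.077,0
```

```text
t 6.35 pos [ 0.611  -0.0971  0.0848] yaw 0.0 w 0.498 q [ 0.31 -0.18]
(0.6045, -0.097, 0.077, 0.0) dp [0.0, -0.026, 0.031] dr [0.011, 0.0, 0.002]
```

jog_arm(
  plan=[
    {"dp": [0, -0.02, 0.025], "dr": [0.005, 0, 0], "grip": 0},
    {"dp": [0, -0.02, 0.025], "dr": [0.005, 0, 0], "grip": 0},
    {"dp": [0, -0.02, 0.025], "dr": [0.005, 0, 0], "grip": 0},
    {"dp": [0, -0.02, 0.025], "dr": [0.005, 0, 0], "grip": 0},
    {"dp": [0, -0.02, 0.025], "dr": [0.005, 0, 0], "grip": -1},
    {"dp": [0, -0.02, 0.025], "dr": [0.005, 0, 0], "grip": -1},
    {"dp": [0, -0.02, 0.025], "dr": [0.005, 0, 0], "grip": -1},
    {"dp": [0, -0.02, 0.025], "dr": [0.005, 0, 0], "grip": -1},
    {"dp": [0, -0.02, 0.025], "dr": [0.005, 0, 0], "grip": -1},
    {"dp": [0, -0.02, 0.025], "dr": [0.005, 0, 0], "grip": -1},
  ],
)

```text
time_s: 7.18
tool_pos: [0.6048, -0.0969, 0.0765]
tool_rot: [-2.22, -2.222, -0.0]
contact_force: [0.3, 0.4, 0.8]
gripper_width: 0.231
finger_force: 30.0
```

```bash
python3 g.py 0.42,-0.104,0.125,0
```

```text
t 7.18 pos [ 0.6048 -0.0969  0.0765] yaw 0.1 w 0.231 q [ 0.31 -0.19]
(0.42, -0.104, 0.125, 0.0) dp [-0.027, -0.739, -0.194] dr [-0.001, -0.001, 0.002]
```

jog_arm(
  plan=[
    {"dp": [0, 0, -0.06], "dr": [0, 0, 0], "grip": -1},
    {"dp": [0, -0.05, -0.13], "dr": [0, 0, 0], "grip": -1},
    {"dp": [0, -0.18, -0.16], "dr": [0, 0, 0], "grip": -1},
    {"dp": [-0.02, -0.31, -0.16], "dr": [0, 0, 0], "grip": -1},
    {"dp": [-0.04, -0.44, -0.16], "dr": [0, 0, 0], "grip": -1},
    {"dp": [-0.04, -0.56, -0.16], "dr": [0, 0, 0], "grip": -1},
    {"dp": [-0.04, -0.66, -0.16], "dr": [0, 0, 0], "grip": -1},
    {"dp": [-0.04, -0.72, -0.14], "dr": [0, 0, 0], "grip": -1},
    {"dp": [-0.04, -0.74, -0.1], "dr": [0, 0, 0], "grip": -1},
    {"dp": [-0.04, -0.74, -0.07], "dr": [0, 0, 0], "grip": -1},
  ],
)

```text
time_s: 8.02
tool_pos: [0.418, -0.1075, 0.0939]
tool_rot: [-2.22, -2.221, 0.002]
contact_force: [0.5, -0.3, -0.3]
gripper_width: 0.237
finger_force: 30.0
```

jog_arm(
  plan=[
    {"dp": [0, 0, 0], "dr": [0, 0, 0], "grip": -1},
    {"dp": [0, 0, 0], "dr": [0, 0, 0], "grip": -1},
    {"dp": [0, 0, 0], "dr": [0, 0, 0], "grip": -1},
  ],
)

```text
time_s: 8.27
tool_pos: [0.4209, -0.107, 0.0941]
tool_rot: [-2.22, -2.223, -0.001]
contact_force: [0.4, 0.2, -0.5]
gripper_width: 0.231
finger_force: 30.0
```

```bash
python3 g.py 0.42,-0.107,0.080,0
```

```text
t 8.27 pos [ 0.4209 -0.107   0.0941] yaw 0.1 w 0.231 q [ 0.41 -0.2 ]
(0.42, -0.107, 0.08, 0.0) dp [-0.0, -0.003, 0.057] dr [0.001, -0.001, 0.003]
```

jog_arm(
  plan=[
    {"dp": [0, 0, 0.03], "dr": [0, 0, 0], "grip": -1},
    {"dp": [0, 0, 0.055], "dr": [0, 0, 0], "grip": -1},
    {"dp": [0, 0, 0.055], "dr": [0, 0, 0], "grip": -1},
    {"dp": [0, 0, 0.055], "dr": [0, 0, 0], "grip": 0},
    {"dp": [0, 0, 0.055], "dr": [0, 0, 0], "grip": 0},
    {"dp": [0, 0, 0.055], "dr": [0, 0, 0], "grip": 0},
    {"dp": [0, 0, 0], "dr": [0, 0, 0], "grip": 0},
    {"dp": [0, 0, -0.12], "dr": [0, 0, 0], "grip": 0},
    {"dp": [0, 0, -0.24], "dr": [0, 0, 0], "grip": 0},
    {"dp": [0, 0, -0.28], "dr": [0, 0, 0], "grip": 0},
  ],
)

```text
time_s: 9.1
tool_pos: [0.4216, -0.1072, 0.1673]
tool_rot: [2.218, 2.22, 0.004]
contact_force: [0.6, -0.5, 0.2]
gripper_width: 0.498
finger_force: 0.0
```

```bash
python3 g.py 0.605,-0.1685,0.16,0 0.605,-0.1685,0.066,0
```

```text
t 9.1 pos [ 0.4216 -0.1072  0.1673] yaw 0.1 w 0.498 q [ 0.49 -0.11]
(0.605, -0.1685, 0.16, 0.0) dp [-0.246, 0.733, 0.032] dr [0.008, 0.001, 0.002]
(0.605, -0.1685, 0.066, 0.0) dp [-0.246, 0.732, 0.408] dr [0.008, 0.001, 0.002]
```

jog_arm(
  plan=[
    {"dp": [-0.04, 0.12, 0], "dr": [0, 0, 0], "grip": 0},
    {"dp": [-0.09, 0.27, 0], "dr": [0, 0, 0], "grip": 0},
    {"dp": [-0.14, 0.42, 0], "dr": [0, 0, 0], "grip": 0},
    {"dp": [-0.19, 0.56, 0], "dr": [0, 0, 0], "grip": 0},
    {"dp": [-0.23, 0.67, 0], "dr": [0, 0, 0], "grip": 0},
    {"dp": [-0.245, 0.72, 0], "dr": [0, 0, 0], "grip": 0},
    {"dp": [-0.245, 0.735, 0.06], "dr": [0, 0, 0], "grip": 0},
    {"dp": [-0.245, 0.735, 0.17], "dr": [0, 0, 0], "grip": 0},
    {"dp": [-0.245, 0.735, 0.26], "dr": [0, 0, 0], "grip": 0},
    {"dp": [-0.245, 0.735, 0.3], "dr": [0, 0, 0], "grip": 0},
  ],
)

```text
time_s: 9.93
tool_pos: [0.5999, -0.1674, 0.0851]
tool_rot: [-2.215, -2.219, 0.006]
contact_force: [-0.6, 1.3, -0.5]
gripper_width: 0.5
finger_force: 0.0
```

jog_arm(
  plan=[
    {"dp": [0, 0, 0], "dr": [0, 0, 0], "grip": 0},
    {"dp": [0, 0, 0], "dr": [0, 0, 0], "grip": 0},
    {"dp": [0, 0, 0], "dr": [0, 0, 0], "grip": 0},
  ],
)

```text
time_s: 10.18
tool_pos: [0.6041, -0.1682, 0.09]
tool_rot: [2.22, 2.222, 0.002]
contact_force: [-0.3, 0.3, 0.3]
gripper_width: 0.501
finger_force: 0.0
```

```bash
python3 g.py 0.605,-0.1685,0.066,0
```

```text
t 10.18 pos [ 0.6041 -0.1682  0.09  ] yaw 0.1 w 0.501 q [ 0.44 -0.07]
(0.605, -0.1685, 0.066, 0.0) dp [-0.001, 0.003, 0.096] dr [0.002, -0.001, 0.002]
```

jog_arm(
  plan=[
    {"dp": [0, 0.003, 0.05], "dr": [0, 0, 0], "grip": 0},
    {"dp": [0, 0.003, 0.095], "dr": [0, 0, 0], "grip": 0},
    {"dp": [0, 0.003, 0.095], "dr": [0, 0, 0], "grip": 0},
    {"dp": [0, 0.003, 0.095], "dr": [0, 0, 0], "grip": 0},
    {"dp": [0, 0.003, 0.095], "dr": [0, 0, 0], "grip": -1},
    {"dp": [0, 0.003, 0.095], "dr": [0, 0, 0], "grip": -1},
    {"dp": [0, 0.003, 0.095], "dr": [0, 0, 0], "grip": -1},
    {"dp": [0, 0.003, 0.095], "dr": [0, 0, 0], "grip": -1},
    {"dp": [0, 0.003, 0.095], "dr": [0, 0, 0], "grip": -1},
    {"dp": [0, 0.003, 0.095], "dr": [0, 0, 0], "grip": -1},
  ],
)

```text
time_s: 11.02
tool_pos: [0.6046, -0.1683, 0.0655]
tool_rot: [-2.22, -2.222, -0.001]
contact_force: [-0.7, -0.1, 1.0]
gripper_width: 0.261
finger_force: 30.0
```

```bash
python3 g.py 0.42,-0.176,0.15,0
```

```text
t 11.02 pos [ 0.6046 -0.1683  0.0655] yaw 0.0 w 0.261 q [ 0.43 -0.09]
(0.42, -0.176, 0.15, 0.0) dp [-0.03, -0.738, -0.338] dr [0.0, -0.001, 0.002]
```

jog_arm(
  plan=[
    {"dp": [0, 0, -0.08], "dr": [0, 0, 0], "grip": -1},
    {"dp": [0, 0, -0.2], "dr": [0, 0, 0], "grip": -1},
    {"dp": [0, 0, -0.32], "dr": [0, 0, 0], "grip": -1},
    {"dp": [0, -0.06, -0.39], "dr": [0, 0, 0], "grip": -1},
    {"dp": [-0.01, -0.19, -0.4], "dr": [0, 0, 0], "grip": -1},
    {"dp": [-0.02, -0.32, -0.4], "dr": [0, 0, 0], "grip": -1},
    {"dp": [-0.03, -0.45, -0.4], "dr": [0, 0, 0], "grip": -1},
    {"dp": [-0.03, -0.58, -0.4], "dr": [0, 0, 0], "grip": -1},
    {"dp": [-0.03, -0.68, -0.4], "dr": [0, 0, 0], "grip": -1},
    {"dp": [-0.03, -0.735, -0.36], "dr": [0, 0, 0], "grip": -1},
  ],
)

```text
time_s: 11.85
tool_pos: [0.4177, -0.1765, 0.1563]
tool_rot: [2.222, 2.221, -0.002]
contact_force: [-0.1, 0.0, -0.6]
gripper_width: 0.263
finger_force: 30.0
```

jog_arm(
  plan=[
    {"dp": [0, 0, 0.1], "dr": [0, 0, 0], "grip": -1},
    {"dp": [0, 0, 0.2], "dr": [0, 0, 0], "grip": -1},
    {"dp": [0, 0, 0.26], "dr": [0, 0, 0], "grip": -1},
    {"dp": [0, 0, 0.28], "dr": [0, 0, 0], "grip": -1},
    {"dp": [0, 0, 0.28], "dr": [0, 0, 0], "grip": -1},
    {"dp": [0, 0, 0.28], "dr": [0, 0, 0], "grip": -1},
  ],
)

```text
time_s: 12.35
tool_pos: [0.4209, -0.1758, 0.0856]
tool_rot: [-2.22, -2.222, -0.0]
contact_force: [0.3, 0.0, -0.4]
gripper_width: 0.264
finger_force: 30.0
```

```bash
python3 g.py 0.42,-0.176,0.069,0
```

```text
t 12.35 pos [ 0.4209 -0.1758  0.0856] yaw 0.1 w 0.264 q [ 0.56 -0.06]
(0.42, -0.176, 0.069, 0.0) dp [-0.001, -0.004, 0.066] dr [-0.0, -0.001, 0.002]
```

jog_arm(
  plan=[
    {"dp": [0, 0, 0.03], "dr": [0, 0, 0], "grip": -1},
    {"dp": [0, 0, 0.055], "dr": [0, 0, 0], "grip": -1},
    {"dp": [0, 0, 0.066], "dr": [0, 0, 0], "grip": -1},
    {"dp": [0, 0, 0.066], "dr": [0, 0, 0], "grip": -1},
    {"dp": [0, 0, 0.066], "dr": [0, 0, 0], "grip": 0},
    {"dp": [0, 0, 0.066], "dr": [0, 0, 0], "grip": 0},
    {"dp": [0, 0, 0.066], "dr": [0, 0, 0], "grip": 0},
    {"dp": [0, 0, 0], "dr": [0, 0, 0], "grip": 0.3},
    {"dp": [0, 0, -0.15], "dr": [0, 0, 0], "grip": 0.3},
    {"dp": [0, 0, -0.3], "dr": [0, 0, 0], "grip": 0.3},
  ],
)

```text
time_s: 13.18
tool_pos: [0.4193, -0.1752, 0.1606]
tool_rot: [-2.216, -2.22, 0.002]
contact_force: [0.9, -0.5, -0.3]
gripper_width: 0.64
finger_force: 0.0
```

```bash
cat > shot.py <<'E'
import sys,cv2
from cell import r
import numpy as np
o=[r.capture(n)["img"][:,:,::-1] for n in("top","scene")]
a=cv2.resize(o[0][120:310,170:360],(380,380));b=cv2.resize(o[1][130:320,150:340] if len(sys.argv)>2 else o[1][130:320,180:370],(380,380))
cv2.imwrite(sys.argv[1],np.hstack([a,b]))
E
python3 shot.py pics/c.png; python3 g.py 0.684,-0.099,0.16,-3.7
```

```text
t 13.28 pos [ 0.4241 -0.1768  0.1648] yaw 0.0 w 0.645 q [0.64 0.03]
(0.684, -0.099, 0.16, -3.7) dp [0.311, 1.04, 0.027] dr [0.016, 0.005, 0.125]
```

View pics/c.png

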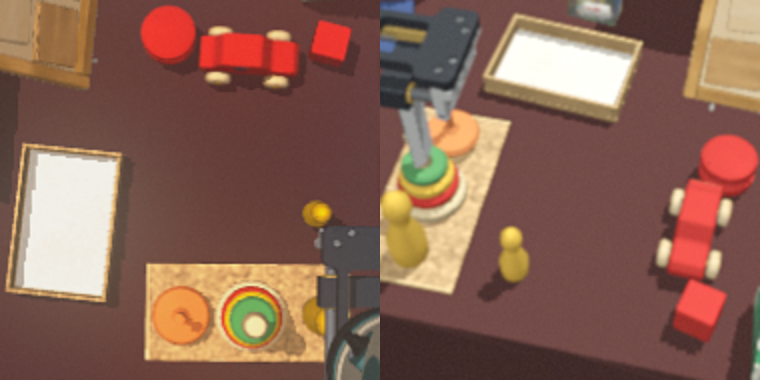

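jog_arm(
  plan=[
    {"dp": [0.04, 0.12, 0], "dr": [0, 0, 0.03], "grip": 0.5},
    {"dp": [0.08, 0.26, 0], "dr": [0, 0, 0.06], "grip": 0.5},
    {"dp": [0.12, 0.41, 0], "dr": [0, 0, 0.1], "grip": 0.5},
    {"dp": [0.16, 0.56, 0], "dr": [0, 0, 0.125], "grip": 0.5},
    {"dp": [0.2, 0.71, 0], "dr": [0, 0, 0.125], "grip": 0.5},
    {"dp": [0.25, 0.85, 0], "dr": [0, 0, 0.125], "grip": 0.5},
    {"dp": [0.29, 0.95, 0], "dr": [0, 0, 0.125], "grip": 0.5},
    {"dp": [0.31, 1, 0], "dr": [0, 0, 0.125], "grip": 0.5},
    {"dp": [0.31, 1, 0], "dr": [0, 0, 0.125], "grip": 0.5},
    {"dp": [0.31, 1, 0], "dr": [0, 0, 0.125], "grip": 0.5},
  ],
)

```text
time_s: 14.12
tool_pos: [0.6698, -0.0978, 0.159]
tool_rot: [-2.289, -2.148, 0.003]
contact_force: [-0.6, -0.0, -0.5]
gripper_width: 0.751
finger_force: 0.0
```

jog_arm(
  plan=[
    {"dp": [0, 0, 0], "dr": [0, 0, 0], "grip": 0.5},
    {"dp": [0, 0, 0], "dr": [0, 0, 0], "grip": 0.5},
    {"dp": [0, 0, 0], "dr": [0, 0, 0], "grip": 0.5},
  ],
)

```text
time_s: 14.37
tool_pos: [0.6695, -0.0994, 0.1604]
tool_rot: [-2.293, -2.147, 0.002]
contact_force: [-0.1, 0.0, 0.6]
gripper_width: 0.748
finger_force: 0.0
```

```bash
python3 g.py 0.684,-0.099,0.016,-3.7
```

```text
t 14.37 pos [ 0.6695 -0.0994  0.1604] yaw -3.8 w 0.748 q [ 0.31 -0.2 ]
(0.684, -0.099, 0.016, -3.7) dp [0.006, 0.058, 0.577] dr [-0.002, 0.001, -0.002]
```

jog_arm(
  plan=[
    {"dp": [0.006, 0.058, 0.08], "dr": [0, 0, 0], "grip": 0.5},
    {"dp": [0.006, 0.058, 0.2], "dr": [0, 0, 0], "grip": 0.5},
    {"dp": [0.006, 0.058, 0.32], "dr": [0, 0, 0], "grip": 0.5},
    {"dp": [0.006, 0.058, 0.42], "dr": [0, 0, 0], "grip": 0.5},
    {"dp": [0.006, 0.058, 0.5], "dr": [0, 0, 0], "grip": 0.5},
    {"dp": [0.006, 0.058, 0.54], "dr": [0, 0, 0], "grip": 0.5},
    {"dp": [0.006, 0.058, 0.565], "dr": [0, 0, 0], "grip": 0.5},
    {"dp": [0.006, 0.058, 0.57], "dr": [0, 0, 0], "grip": 0.5},
    {"dp": [0.006, 0.058, 0.57], "dr": [0, 0, 0], "grip": 0.5},
    {"dp": [0.006, 0.058, 0.57], "dr": [0, 0, 0], "grip": 0.5},
  ],
)

```text
time_s: 15.2
tool_pos: [0.6861, -0.0977, 0.0192]
tool_rot: [2.291, 2.148, 0.003]
contact_force: [0.9, -0.7, -0.3]
gripper_width: 0.752
finger_force: 0.0
```

jog_arm(
  plan=[
    {"dp": [0, 0, 0], "dr": [0, 0, 0], "grip": -1},
    {"dp": [0, 0, 0], "dr": [0, 0, 0], "grip": -1},
    {"dp": [0, 0, 0], "dr": [0, 0, 0], "grip": -1},
    {"dp": [0, 0, 0], "dr": [0, 0, 0], "grip": -1},
    {"dp": [0, 0, 0], "dr": [0, 0, 0], "grip": -1},
    {"dp": [0, 0, 0], "dr": [0, 0, 0], "grip": -1},
    {"dp": [0, 0, 0], "dr": [0, 0, 0], "grip": -1},
  ],
)

```text
time_s: 15.78
tool_pos: [0.685, -0.0976, 0.0177]
tool_rot: [-2.291, -2.148, 0.0]
contact_force: [-0.0, -0.1, 1.1]
gripper_width: 0.361
finger_force: 30.0
```

```bash
python3 g.py 0.684,-0.099,0.016,-3.7
```

```text
t 15.78 pos [ 0.685  -0.0976  0.0177] yaw -3.7 w 0.361 q [ 0.27 -0.25]
(0.684, -0.099, 0.016, -3.7) dp [-0.006, -0.004, 0.007] dr [-0.001, -0.001, -0.0]
```

jog_arm(
  plan=[
    {"dp": [0, 0, -0.06], "dr": [0, 0, 0], "grip": -1},
    {"dp": [0, 0, -0.15], "dr": [0, 0, 0], "grip": -1},
    {"dp": [0, 0, -0.27], "dr": [0, 0, 0], "grip": -1},
    {"dp": [0, 0, -0.4], "dr": [0, 0, 0], "grip": -1},
    {"dp": [0, 0, -0.5], "dr": [0, 0, 0], "grip": -1},
    {"dp": [0, 0, -0.54], "dr": [0, 0, 0], "grip": -1},
    {"dp": [0, 0, -0.54], "dr": [0, 0, 0], "grip": -1},
  ],
)

```text
time_s: 16.37
tool_pos: [0.6871, -0.0977, 0.1564]
tool_rot: [2.289, 2.146, 0.006]
contact_force: [0.3, -0.5, -1.0]
gripper_width: 0.359
finger_force: 30.0
```

```bash
python3 - <<'E'
from h import *
d=pickle.load(open("c0.pkl","rb"))
a=cv2.resize(d["top"]["img"][195:265,80:180],(400,280),interpolation=2)
b=cv2.resize(d["scene"]["img"][45:150,210:310],(400,420),interpolation=2)
c=np.zeros((420,800,3),np.uint8);c[:280,:400]=a;c[:,400:]=b;cv2.imwrite("pics/d.png",c[:,:,::-1])
E
python3 g.py 0.511,0.0854,0.15,84.9
```

```text
t 16.37 pos [ 0.6871 -0.0977  0.1564] yaw -3.7 w 0.359 q [ 0.3 -0.2]
(0.511, 0.0854, 0.15, 84.9) dp [0.685, -0.75, 0.022] dr [0.009, 0.008, -2.953]
```

View pics/d.png

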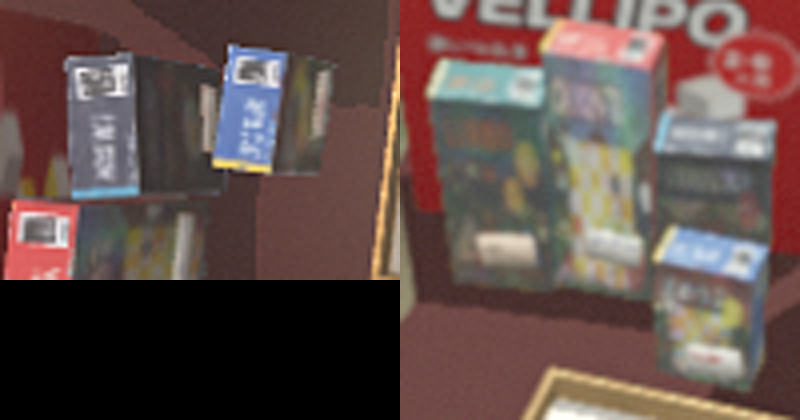

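The crop shows the blue box standing beside the tray, with its top-front corners at top-view px (151.6,207.9) and (147.5,237.9). The matching scene px are about (299,115) and (274,110).

Run:
```python
from h import *
d=pickle.load(open("c0.pkl","rb"));T=d["top"];S=d["scene"]
print(tri(T,(151.6,207.9),S,(299.2,114.8)),tri(T,(147.5,237.9),S,(273.8,110.5)),on(T,163.5,210,0),on(T,160.5,237,0))
```

```text
(array([0.55336621, 0.16948175, 0.08968274]), np.float64(0.004627550173329088)) (array([0.49567639, 0.1761227 , 0.08609503]), np.float64(0.00241841858624321)) [0.55290114 0.17038782] [0.49626667 0.17489879]
```

jog_arm(
  plan=[
    {"dp": [0.04, -0.05, 0], "dr": [0, 0, -0.15], "grip": -1},
    {"dp": [0.1, -0.11, 0], "dr": [0, 0, -0.35], "grip": -1},
    {"dp": [0.17, -0.18, 0], "dr": [0, 0, -0.57], "grip": -1},
    {"dp": [0.24, -0.26, 0], "dr": [0, 0, -0.77], "grip": -1},
    {"dp": [0.3, -0.33, 0], "dr": [0, 0, -0.93], "grip": -1},
    {"dp": [0.34, -0.37, 0], "dr": [0, 0, -0.98], "grip": -1},
    {"dp": [0.34, -0.37, 0], "dr": [0, 0, -0.98], "grip": -1},
    {"dp": [0.34, -0.37, 0], "dr": [0, 0, -0.98], "grip": -1},
  ],
)

```text
time_s: 17.03
tool_pos: [0.5975, -0.0069, 0.1517]
tool_rot: [-1.67, -2.658, 0.002]
contact_force: [0.4, 0.3, -0.6]
gripper_width: 0.362
finger_force: 30.0
```

```bash
python3 g.py 0.511,0.0854,0.15,84.9
```

```text
t 17.03 pos [ 0.5975 -0.0069  0.1517] yaw 25.7 w 0.362 q [0.28 0.05]
(0.511, 0.0854, 0.15, 84.9) dp [0.483, -0.152, 0.008] dr [-0.002, -0.004, -1.973]
```

jog_arm(
  plan=[
    {"dp": [0.04, -0.01, 0], "dr": [0, 0, -0.15], "grip": -1},
    {"dp": [0.08, -0.02, 0], "dr": [0, 0, -0.35], "grip": -1},
    {"dp": [0.14, -0.04, 0], "dr": [0, 0, -0.57], "grip": -1},
    {"dp": [0.2, -0.06, 0], "dr": [0, 0, -0.77], "grip": -1},
    {"dp": [0.24, -0.07, 0], "dr": [0, 0, -0.93], "grip": -1},
    {"dp": [0.25, -0.08, 0], "dr": [0, 0, -0.98], "grip": -1},
    {"dp": [0.25, -0.08, 0], "dr": [0, 0, -0.98], "grip": -1},
    {"dp": [0.25, -0.08, 0], "dr": [0, 0, -0.98], "grip": -1},
  ],
)

```text
time_s: 17.7
tool_pos: [0.5539, 0.0393, 0.1524]
tool_rot: [-0.948, -2.995, 0.0]
contact_force: [-0.0, -0.3, -0.0]
gripper_width: 0.362
finger_force: 30.0
```

```bash
sed -i 's/\[\[0,6\]\]//' g.py; python3 g.py 0.511,0.0854,0.15,84.9
```

```text
t 17.7 pos [0.5539 0.0393 0.1524] yaw 54.9 w 0.362 q [ 0.3   0.63 -0.65  1.83  0.5   0.85  0.36]
(0.511, 0.0854, 0.15, 84.9) dp [0.247, 0.052, 0.01] dr [-0.0, -0.001, -1.001]
```

Joints are well within range; continue.

jog_arm(
  plan=[
    {"dp": [0.04, 0.01, 0], "dr": [0, 0, -0.15], "grip": -1},
    {"dp": [0.08, 0.02, 0], "dr": [0, 0, -0.35], "grip": -1},
    {"dp": [0.14, 0.03, 0], "dr": [0, 0, -0.57], "grip": -1},
    {"dp": [0.2, 0.04, 0], "dr": [0, 0, -0.77], "grip": -1},
    {"dp": [0.24, 0.05, 0], "dr": [0, 0, -0.95], "grip": -1},
    {"dp": [0.247, 0.052, 0], "dr": [0, 0, -1], "grip": -1},
    {"dp": [0.247, 0.052, 0], "dr": [0, 0, -1], "grip": -1},
    {"dp": [0.247, 0.052, 0.15], "dr": [0, 0, -1], "grip": -1},
    {"dp": [0.247, 0.052, 0.28], "dr": [0, 0, -1], "grip": -1},
    {"dp": [0.247, 0.052, 0.34], "dr": [0, 0, -1], "grip": -1},
  ],
)

```text
time_s: 18.53
tool_pos: [0.5095, 0.0843, 0.0647]
tool_rot: [-0.143, -3.135, 0.003]
contact_force: [0.1, -1.0, -0.3]
gripper_width: 0.361
finger_force: 30.0
```

jog_arm(
  plan=[
    {"dp": [0, 0, 0], "dr": [0, 0, 0], "grip": -1},
    {"dp": [0, 0, 0], "dr": [0, 0, 0], "grip": -1},
    {"dp": [0, 0, 0], "dr": [0, 0, 0], "grip": -1},
  ],
)

```text
time_s: 18.78
tool_pos: [0.5113, 0.0867, 0.0687]
tool_rot: [0.138, 3.137, 0.001]
contact_force: [1.0, -0.3, 0.0]
gripper_width: 0.358
finger_force: 30.0
```

```bash
python3 g.py 0.511,0.0854,0.023,84.9; python3 shot.py pics/e.png x
```

```text
t 18.78 pos [0.5113 0.0867 0.0687] yaw 85.0 w 0.358 q [ 0.22  0.74 -0.68  1.99  0.74  0.67  0.54]
(0.511, 0.0854, 0.023, 84.9) dp [0.001, -0.006, 0.183] dr [0.002, 0.002, 0.003]
```

View pics/e.png

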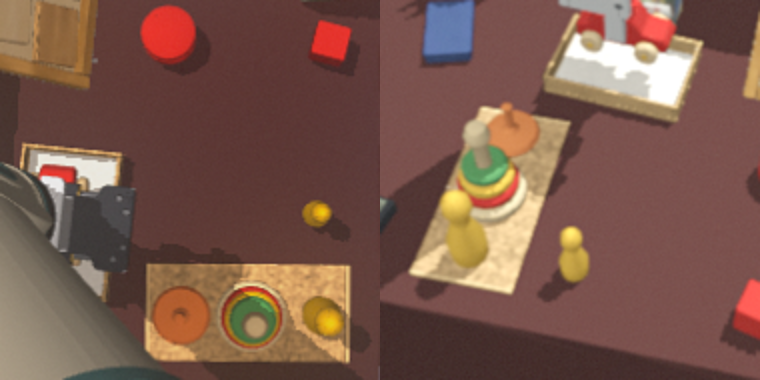

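All three toys stand on the mat, and the car hangs over the tray aligned with it. Lower and release.

jog_arm(
  plan=[
    {"dp": [0, -0.006, 0.05], "dr": [0, 0, 0], "grip": -1},
    {"dp": [0, -0.006, 0.1], "dr": [0, 0, 0], "grip": -1},
    {"dp": [0, -0.006, 0.14], "dr": [0, 0, 0], "grip": -1},
    {"dp": [0, -0.006, 0.17], "dr": [0, 0, 0], "grip": -1},
    {"dp": [0, -0.006, 0.187], "dr": [0, 0, 0], "grip": -1},
    {"dp": [0, -0.006, 0.187], "dr": [0, 0, 0], "grip": -1},
    {"dp": [0, -0.006, 0.187], "dr": [0, 0, 0], "grip": -1},
  ],
)

```text
time_s: 19.47
tool_pos: [0.5095, 0.0852, 0.0212]
tool_rot: [-0.134, -3.138, 0.001]
contact_force: [-1.8, -0.2, 2.9]
gripper_width: 0.36
finger_force: 30.0
```

```bash
python3 g.py 0.511,0.0854,0.0217,84.9
```

```text
t 19.47 pos [0.5095 0.0852 0.0212] yaw 85.1 w 0.36 q [ 0.17  0.81 -0.6   2.02  0.84  0.58  0.47]
(0.511, 0.0854, 0.0217, 84.9) dp [-0.006, 0.001, -0.002] dr [-0.001, -0.001, 0.007]
```

jog_arm(
  plan=[
    {"dp": [0, 0, 0], "dr": [0, 0, 0], "grip": 0},
    {"dp": [0, 0, 0], "dr": [0, 0, 0], "grip": 0},
    {"dp": [0, 0, 0], "dr": [0, 0, 0], "grip": 0},
    {"dp": [0, 0, -0.04], "dr": [0, 0, 0], "grip": 0},
    {"dp": [0, 0, -0.14], "dr": [0, 0, 0], "grip": 0},
    {"dp": [0, 0, -0.28], "dr": [0, 0, 0], "grip": 0},
    {"dp": [0, 0, -0.42], "dr": [0, 0, 0], "grip": 0},
    {"dp": [0, 0, -0.54], "dr": [0, 0, 0], "grip": 0},
    {"dp": [0, 0, -0.6], "dr": [0, 0, 0], "grip": 0},
    {"dp": [0, 0, -0.6], "dr": [0, 0, 0], "grip": 0},
  ],
)

```text
time_s: 20.3
tool_pos: [0.512, 0.0864, 0.1752]
tool_rot: [0.134, 3.132, 0.004]
contact_force: [0.8, 0.8, -0.1]
gripper_width: 0.499
finger_force: 0.0
```

```bash
python3 g.py 0.42,-0.176,0.175,0
```

```text
t 20.3 pos [0.512  0.0864 0.1752] yaw 85.1 w 0.499 q [ 0.32  0.6  -0.83  1.91  0.57  0.88  0.7 ]
(0.42, -0.176, 0.175, 0.0) dp [0.277, -1.077, -0.004] dr [0.013, 0.006, 2.837]
```

jog_arm(
  plan=[
    {"dp": [0.01, -0.05, 0], "dr": [0, 0, 0.15], "grip": 0},
    {"dp": [0.03, -0.12, 0], "dr": [0, 0, 0.35], "grip": 0},
    {"dp": [0.05, -0.2, 0], "dr": [0, 0, 0.57], "grip": 0},
    {"dp": [0.07, -0.28, 0], "dr": [0, 0, 0.77], "grip": 0},
    {"dp": [0.09, -0.34, 0], "dr": [0, 0, 0.92], "grip": 0},
    {"dp": [0.09, -0.36, 0], "dr": [0, 0, 0.95], "grip": 0},
    {"dp": [0.09, -0.36, 0], "dr": [0, 0, 0.95], "grip": 0},
    {"dp": [0.09, -0.36, 0], "dr": [0, 0, 0.95], "grip": 0},
  ],
)

```text
time_s: 20.97
tool_pos: [0.48, -0.0018, 0.171]
tool_rot: [-0.899, -3.009, -0.002]
contact_force: [0.4, 0.8, 0.1]
gripper_width: 0.501
finger_force: 0.0
```

```bash
python3 g.py 0.42,-0.176,0.175,0;  python3 shot.py pics/f.png x
```

```text
t 20.97 pos [ 0.48   -0.0018  0.171 ] yaw 56.7 w 0.501 q [ 0.44  0.52 -0.71  2.    0.47  0.79  0.44]
(0.42, -0.176, 0.175, 0.0) dp [-0.182, -0.714, -0.017] dr [0.001, -0.003, 1.891]
```

View pics/f.png

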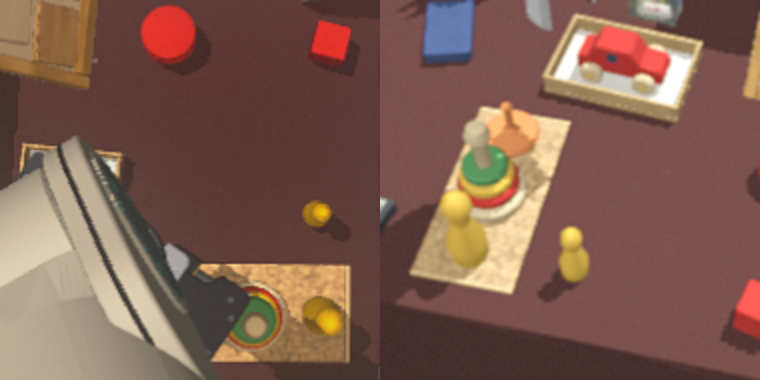

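The car stands on its wheels in the tray, and the toys are still on the mat. Next is returning the toys.

jog_arm(
  plan=[
    {"dp": [-0.01, -0.05, 0], "dr": [0, 0, 0.15], "grip": 0},
    {"dp": [-0.03, -0.12, 0], "dr": [0, 0, 0.35], "grip": 0},
    {"dp": [-0.05, -0.2, 0], "dr": [0, 0, 0.57], "grip": 0},
    {"dp": [-0.07, -0.28, 0], "dr": [0, 0, 0.77], "grip": 0},
    {"dp": [-0.09, -0.34, 0], "dr": [0, 0, 0.92], "grip": 0},
    {"dp": [-0.09, -0.36, 0], "dr": [0, 0, 0.95], "grip": 0},
    {"dp": [-0.09, -0.36, 0], "dr": [0, 0, 0.95], "grip": 0},
    {"dp": [-0.09, -0.36, 0], "dr": [0, 0, 0.95], "grip": 0},
  ],
)

```text
time_s: 21.73
tool_pos: [0.4495, -0.0886, 0.1711]
tool_rot: [-1.61, -2.697, -0.002]
contact_force: [0.2, 0.4, -0.2]
gripper_width: 0.497
finger_force: 0.0
```

```bash
python3 g.py 0.42,-0.176,0.175,0
```

```text
t 21.73 pos [ 0.4495 -0.0886  0.1711] yaw 28.3 w 0.497 q [ 0.55  0.46 -0.58  2.06  0.37  0.72  0.23]
(0.42, -0.176, 0.175, 0.0) dp [-0.252, -0.269, -0.016] dr [0.001, -0.003, 0.944]
```

jog_arm(
  plan=[
    {"dp": [-0.04, -0.04, 0], "dr": [0, 0, 0.15], "grip": 0},
    {"dp": [-0.09, -0.1, 0], "dr": [0, 0, 0.35], "grip": 0},
    {"dp": [-0.15, -0.16, 0], "dr": [0, 0, 0.57], "grip": 0},
    {"dp": [-0.2, -0.22, 0], "dr": [0, 0, 0.77], "grip": 0},
    {"dp": [-0.24, -0.26, 0], "dr": [0, 0, 0.92], "grip": 0},
    {"dp": [-0.252, -0.269, 0], "dr": [0, 0, 0.945], "grip": 0},
    {"dp": [-0.252, -0.269, 0], "dr": [0, 0, 0.945], "grip": 0},
    {"dp": [-0.252, -0.269, 0.1], "dr": [0, 0, 0.945], "grip": 0},
    {"dp": [-0.252, -0.269, 0.16], "dr": [0, 0, 0.945], "grip": 0},
    {"dp": [-0.252, -0.269, 0.16], "dr": [0, 0, 0.945], "grip": 0},
  ],
)

```text
time_s: 22.57
tool_pos: [0.4184, -0.1746, 0.129]
tool_rot: [-2.216, -2.219, 0.001]
contact_force: [-1.0, -0.2, 0.3]
gripper_width: 0.5
finger_force: 0.0
```

jog_arm(
  plan=[
    {"dp": [0, 0, 0], "dr": [0, 0, 0], "grip": 0},
    {"dp": [0, 0, 0], "dr": [0, 0, 0], "grip": 0},
    {"dp": [0, 0, 0], "dr": [0, 0, 0], "grip": 0},
  ],
)

```text
time_s: 22.82
tool_pos: [0.4203, -0.1768, 0.1319]
tool_rot: [2.224, 2.218, 0.002]
contact_force: [0.0, -0.1, 0.9]
gripper_width: 0.502
finger_force: 0.0
```

```bash
python3 g.py 0.4209,-0.176,0.0685,0
```

```text
t 22.82 pos [ 0.4203 -0.1768  0.1319] yaw -0.1 w 0.502 q [ 0.62  0.5  -0.4   2.11  0.34  0.59 -0.02]
(0.4209, -0.176, 0.0685, 0.0) dp [0.003, 0.002, 0.253] dr [0.002, -0.001, -0.005]
```

jog_arm(
  plan=[
    {"dp": [0.003, 0.002, 0.08], "dr": [0, 0, 0], "grip": 0},
    {"dp": [0.003, 0.002, 0.17], "dr": [0, 0, 0], "grip": 0},
    {"dp": [0.003, 0.002, 0.235], "dr": [0, 0, 0], "grip": 0},
    {"dp": [0.003, 0.002, 0.252], "dr": [0, 0, 0], "grip": 0},
    {"dp": [0.003, 0.002, 0.252], "dr": [0, 0, 0], "grip": 0},
    {"dp": [0.003, 0.002, 0.252], "dr": [0, 0, 0], "grip": -1},
    {"dp": [0.003, 0.002, 0.252], "dr": [0, 0, 0], "grip": -1},
    {"dp": [0.003, 0.002, 0.252], "dr": [0, 0, 0], "grip": -1},
    {"dp": [0.003, 0.002, 0.252], "dr": [0, 0, 0], "grip": -1},
    {"dp": [0.003, 0.002, 0.252], "dr": [0, 0, 0], "grip": -1},
  ],
)

```text
time_s: 23.65
tool_pos: [0.4206, -0.1767, 0.0688]
tool_rot: [2.226, 2.216, 0.002]
contact_force: [0.9, 0.6, 4.8]
gripper_width: 0.262
finger_force: 30.0
```

```bash
python3 g.py 0.6046,-0.1683,0.0655,0
```

```text
t 23.65 pos [ 0.4206 -0.1767  0.0688] yaw -0.3 w 0.262 q [ 0.55  0.61 -0.3   2.16  0.43  0.43 -0.1 ]
(0.6046, -0.1683, 0.0655, 0.0) dp [0.037, 0.736, 0.014] dr [0.003, 0.0, -0.008]
```

jog_arm(
  plan=[
    {"dp": [0, 0, -0.08], "dr": [0, 0, 0], "grip": -1},
    {"dp": [0, 0, -0.2], "dr": [0, 0, 0], "grip": -1},
    {"dp": [0, 0, -0.32], "dr": [0, 0, 0], "grip": -1},
    {"dp": [0, 0.06, -0.39], "dr": [0, 0, 0], "grip": -1},
    {"dp": [0.01, 0.19, -0.4], "dr": [0, 0, 0], "grip": -1},
    {"dp": [0.02, 0.32, -0.4], "dr": [0, 0, 0], "grip": -1},
    {"dp": [0.03, 0.45, -0.4], "dr": [0, 0, 0], "grip": -1},
    {"dp": [0.037, 0.58, -0.4], "dr": [0, 0, 0], "grip": -1},
    {"dp": [0.037, 0.69, -0.4], "dr": [0, 0, 0], "grip": -1},
    {"dp": [0.037, 0.736, -0.37], "dr": [0, 0, 0], "grip": -1},
  ],
)

```text
time_s: 24.48
tool_pos: [0.6086, -0.1673, 0.1616]
tool_rot: [2.223, 2.216, 0.007]
contact_force: [0.5, 0.1, -0.6]
gripper_width: 0.267
finger_force: 30.0
```

jog_arm(
  plan=[
    {"dp": [0, 0, 0.1], "dr": [0, 0, 0], "grip": -1},
    {"dp": [0, 0, 0.2], "dr": [0, 0, 0], "grip": -1},
    {"dp": [0, 0, 0.27], "dr": [0, 0, 0], "grip": -1},
    {"dp": [0, 0, 0.3], "dr": [0, 0, 0], "grip": -1},
    {"dp": [0, 0, 0.3], "dr": [0, 0, 0], "grip": -1},
    {"dp": [0, 0, 0.3], "dr": [0, 0, 0], "grip": -1},
  ],
)

```text
time_s: 24.98
tool_pos: [0.604, -0.168, 0.0858]
tool_rot: [-2.226, -2.216, -0.0]
contact_force: [-0.1, 0.4, 0.6]
gripper_width: 0.262
finger_force: 30.0
```

```bash
python3 g.py 0.6046,-0.1683,0.0658,0
```

```text
t 24.98 pos [ 0.604  -0.168   0.0858] yaw -0.2 w 0.262 q [ 0.45  0.76 -0.37  1.68  0.37  0.77 -0.1 ]
(0.6046, -0.1683, 0.0658, 0.0) dp [-0.001, 0.003, 0.08] dr [-0.001, -0.001, -0.008]
```

jog_arm(
  plan=[
    {"dp": [-0.001, 0.003, 0.03], "dr": [0, 0, 0], "grip": -1},
    {"dp": [-0.001, 0.003, 0.06], "dr": [0, 0, 0], "grip": -1},
    {"dp": [-0.001, 0.003, 0.079], "dr": [0, 0, 0], "grip": -1},
    {"dp": [-0.001, 0.003, 0.079], "dr": [0, 0, 0], "grip": -1},
    {"dp": [-0.001, 0.003, 0.079], "dr": [0, 0, 0], "grip": -1},
    {"dp": [-0.001, 0.003, 0.079], "dr": [0, 0, 0], "grip": 0},
    {"dp": [-0.001, 0.003, 0.079], "dr": [0, 0, 0], "grip": 0},
    {"dp": [-0.001, 0.003, 0.079], "dr": [0, 0, 0], "grip": 0},
    {"dp": [0, 0, -0.05], "dr": [0, 0, 0], "grip": 0},
    {"dp": [0, 0, -0.18], "dr": [0, 0, 0], "grip": 0},
  ],
)

```text
time_s: 25.82
tool_pos: [0.6018, -0.1676, 0.1292]
tool_rot: [-2.222, -2.213, 0.004]
contact_force: [-0.2, -0.3, 0.1]
gripper_width: 0.494
finger_force: 0.0
```

jog_arm(
  plan=[
    {"dp": [0, 0, -0.1], "dr": [0, 0, 0], "grip": 0},
    {"dp": [0, 0, -0.15], "dr": [0, 0, 0], "grip": 0},
    {"dp": [0, 0, -0.15], "dr": [0, 0, 0], "grip": 0},
    {"dp": [0, 0, -0.15], "dr": [0, 0, 0], "grip": 0},
  ],
)

```text
time_s: 26.15
tool_pos: [0.604, -0.1682, 0.1683]
tool_rot: [2.226, 2.216, 0.001]
contact_force: [-0.4, 0.3, -0.2]
gripper_width: 0.498
finger_force: 0.0
```

```bash
python3 g.py 0.4209,-0.107,0.0795,0
```

```text
t 26.15 pos [ 0.604  -0.1682  0.1683] yaw -0.3 w 0.498 q [ 0.47  0.66 -0.41  1.62  0.31  0.93 -0.05]
(0.4209, -0.107, 0.0795, 0.0) dp [0.242, -0.733, 0.355] dr [0.001, -0.0, -0.008]
```

Tower next.

jog_arm(
  plan=[
    {"dp": [0.04, -0.12, 0], "dr": [0, 0, -0.008], "grip": 0},
    {"dp": [0.09, -0.27, 0], "dr": [0, 0, -0.008], "grip": 0},
    {"dp": [0.14, -0.42, 0], "dr": [0, 0, -0.008], "grip": 0},
    {"dp": [0.19, -0.56, 0], "dr": [0, 0, -0.008], "grip": 0},
    {"dp": [0.23, -0.67, 0], "dr": [0, 0, -0.008], "grip": 0},
    {"dp": [0.242, -0.72, 0], "dr": [0, 0, -0.008], "grip": 0},
    {"dp": [0.242, -0.733, 0.05], "dr": [0, 0, -0.008], "grip": 0},
    {"dp": [0.242, -0.733, 0.12], "dr": [0, 0, -0.008], "grip": 0},
    {"dp": [0.242, -0.733, 0.15], "dr": [0, 0, -0.008], "grip": 0},
    {"dp": [0.242, -0.733, 0.15], "dr": [0, 0, -0.008], "grip": 0},
  ],
)

```text
time_s: 26.98
tool_pos: [0.4188, -0.1064, 0.1285]
tool_rot: [-2.217, -2.218, 0.004]
contact_force: [-0.1, -0.1, 0.5]
gripper_width: 0.502
finger_force: 0.0
```

jog_arm(
  plan=[
    {"dp": [0, 0, 0.05], "dr": [0, 0, 0], "grip": 0},
    {"dp": [0, 0, 0.12], "dr": [0, 0, 0], "grip": 0},
    {"dp": [0, 0, 0.18], "dr": [0, 0, 0], "grip": 0},
    {"dp": [0, 0, 0.202], "dr": [0, 0, 0], "grip": 0},
    {"dp": [0, 0, 0.202], "dr": [0, 0, 0], "grip": 0},
    {"dp": [0, 0, 0.202], "dr": [0, 0, 0], "grip": 0},
    {"dp": [0, 0, 0.202], "dr": [0, 0, 0], "grip": 0},
  ],
)

```text
time_s: 27.57
tool_pos: [0.4213, -0.1067, 0.0806]
tool_rot: [-2.222, -2.221, -0.001]
contact_force: [0.2, 0.5, -0.4]
gripper_width: 0.499
finger_force: 0.0
```

```bash
python3 g.py 0.4209,-0.107,0.0795,0
```

```text
t 27.57 pos [ 0.4213 -0.1067  0.0806] yaw -0.0 w 0.499 q [ 0.41  0.57 -0.32  2.21  0.43  0.42 -0.26]
(0.4209, -0.107, 0.0795, 0.0) dp [-0.001, -0.002, 0.005] dr [0.001, -0.001, -0.0]
```

jog_arm(
  plan=[
    {"dp": [0, 0, 0.005], "dr": [0, 0, 0], "grip": -1},
    {"dp": [0, 0, 0.005], "dr": [0, 0, 0], "grip": -1},
    {"dp": [0, 0, 0.005], "dr": [0, 0, 0], "grip": -1},
    {"dp": [0, 0, 0.005], "dr": [0, 0, 0], "grip": -1},
    {"dp": [0, 0, 0.005], "dr": [0, 0, 0], "grip": -1},
    {"dp": [0, 0, 0.005], "dr": [0, 0, 0], "grip": -1},
  ],
)

```text
time_s: 28.07
tool_pos: [0.4207, -0.1068, 0.079]
tool_rot: [-2.221, -2.221, 0.0]
contact_force: [-0.7, -0.5, 3.1]
gripper_width: 0.229
finger_force: 30.0
```

```bash
python3 g.py 0.6046,-0.0969,0.0765,0
```

```text
t 28.07 pos [ 0.4207 -0.1068  0.079 ] yaw -0.0 w 0.229 q [ 0.41  0.57 -0.32  2.21  0.43  0.42 -0.26]
(0.6046, -0.0969, 0.0765, 0.0) dp [0.04, 0.736, 0.01] dr [-0.001, -0.0, -0.001]
```

jog_arm(
  plan=[
    {"dp": [0, 0, -0.06], "dr": [0, 0, 0], "grip": -1},
    {"dp": [0.02, 0.05, -0.13], "dr": [0, 0, 0], "grip": -1},
    {"dp": [0.04, 0.18, -0.16], "dr": [0, 0, 0], "grip": -1},
    {"dp": [0.04, 0.31, -0.16], "dr": [0, 0, 0], "grip": -1},
    {"dp": [0.04, 0.44, -0.16], "dr": [0, 0, 0], "grip": -1},
    {"dp": [0.04, 0.56, -0.16], "dr": [0, 0, 0], "grip": -1},
    {"dp": [0.04, 0.66, -0.16], "dr": [0, 0, 0], "grip": -1},
    {"dp": [0.04, 0.72, -0.14], "dr": [0, 0, 0], "grip": -1},
    {"dp": [0.04, 0.736, -0.1], "dr": [0, 0, 0], "grip": -1},
    {"dp": [0.04, 0.736, -0.07], "dr": [0, 0, 0], "grip": -1},
  ],
)

```text
time_s: 28.9
tool_pos: [0.6047, -0.0965, 0.0947]
tool_rot: [-2.22, -2.22, 0.0]
contact_force: [-0.1, -0.4, -1.4]
gripper_width: 0.232
finger_force: 30.0
```

jog_arm(
  plan=[
    {"dp": [0, 0, 0], "dr": [0, 0, 0], "grip": -1},
    {"dp": [0, 0, 0], "dr": [0, 0, 0], "grip": -1},
    {"dp": [0, 0, 0], "dr": [0, 0, 0], "grip": -1},
    {"dp": [0, 0, 0], "dr": [0, 0, 0], "grip": -1},
  ],
)

```text
time_s: 29.23
tool_pos: [0.6043, -0.0969, 0.0966]
tool_rot: [-2.221, -2.221, 0.0]
contact_force: [0.1, 0.2, -1.3]
gripper_width: 0.235
finger_force: 30.0
```

```bash
python3 g.py 0.6046,-0.0969,0.0768,0
```

```text
t 29.23 pos [ 0.6043 -0.0969  0.0966] yaw -0.0 w 0.235 q [ 0.34  0.73 -0.38  1.72  0.36  0.76 -0.21]
(0.6046, -0.0969, 0.0768, 0.0) dp [0.0, 0.001, 0.079] dr [-0.001, -0.001, -0.001]
```

jog_arm(
  plan=[
    {"dp": [0, 0, 0.03], "dr": [0, 0, 0], "grip": -1},
    {"dp": [0, 0, 0.06], "dr": [0, 0, 0], "grip": -1},
    {"dp": [0, 0, 0.078], "dr": [0, 0, 0], "grip": -1},
    {"dp": [0, 0, 0.078], "dr": [0, 0, 0], "grip": -1},
    {"dp": [0, 0, 0.078], "dr": [0, 0, 0], "grip": -1},
    {"dp": [0, 0, 0.078], "dr": [0, 0, 0], "grip": 0},
    {"dp": [0, 0, 0.078], "dr": [0, 0, 0], "grip": 0},
    {"dp": [0, 0, 0.078], "dr": [0, 0, 0], "grip": 0},
    {"dp": [0, 0, -0.05], "dr": [0, 0, 0], "grip": 0},
    {"dp": [0, 0, -0.18], "dr": [0, 0, 0], "grip": 0},
  ],
)

```text
time_s: 30.07
tool_pos: [0.6031, -0.0966, 0.1402]
tool_rot: [-2.218, -2.218, 0.004]
contact_force: [0.9, -0.2, 0.8]
gripper_width: 0.496
finger_force: 0.0
```

jog_arm(
  plan=[
    {"dp": [0, 0, -0.1], "dr": [0, 0, 0], "grip": 0},
    {"dp": [0, 0, -0.13], "dr": [0, 0, 0], "grip": 0},
    {"dp": [0, 0, -0.13], "dr": [0, 0, 0], "grip": 0},
    {"dp": [0, 0, -0.13], "dr": [0, 0, 0], "grip": 0},
  ],
)

```text
time_s: 30.4
tool_pos: [0.6044, -0.097, 0.1732]
tool_rot: [-2.221, -2.221, 0.001]
contact_force: [-0.1, 1.2, -0.6]
gripper_width: 0.503
finger_force: 0.0
```

```bash
python3 g.py 0.419,-0.034,0.0365,0
```

```text
t 30.4 pos [ 0.6044 -0.097   0.1732] yaw -0.0 w 0.503 q [ 0.37  0.64 -0.42  1.65  0.31  0.92 -0.16]
(0.419, -0.034, 0.0365, 0.0) dp [0.252, -0.741, 0.548] dr [-0.002, -0.0, -0.001]
```

jog_arm(
  plan=[
    {"dp": [0.04, -0.12, 0], "dr": [0, 0, 0], "grip": 0},
    {"dp": [0.09, -0.27, 0], "dr": [0, 0, 0], "grip": 0},
    {"dp": [0.14, -0.42, 0], "dr": [0, 0, 0], "grip": 0},
    {"dp": [0.19, -0.56, 0], "dr": [0, 0, 0], "grip": 0},
    {"dp": [0.23, -0.67, 0.04], "dr": [0, 0, 0], "grip": 0},
    {"dp": [0.252, -0.72, 0.12], "dr": [0, 0, 0], "grip": 0},
    {"dp": [0.252, -0.738, 0.22], "dr": [0, 0, 0], "grip": 0},
    {"dp": [0.252, -0.738, 0.31], "dr": [0, 0, 0], "grip": 0},
    {"dp": [0.252, -0.738, 0.37], "dr": [0, 0, 0], "grip": 0},
    {"dp": [0.252, -0.738, 0.37], "dr": [0, 0, 0], "grip": 0},
  ],
)

```text
time_s: 31.23
tool_pos: [0.4167, -0.0336, 0.078]
tool_rot: [-2.216, -2.217, 0.009]
contact_force: [-0.2, -0.4, 0.2]
gripper_width: 0.502
finger_force: 0.0
```

jog_arm(
  plan=[
    {"dp": [0, 0, 0.05], "dr": [0, 0, 0], "grip": 0},
    {"dp": [0, 0, 0.11], "dr": [0, 0, 0], "grip": 0},
    {"dp": [0, 0, 0.16], "dr": [0, 0, 0], "grip": 0},
    {"dp": [0, 0, 0.175], "dr": [0, 0, 0], "grip": 0},
    {"dp": [0, 0, 0.175], "dr": [0, 0, 0], "grip": 0},
    {"dp": [0, 0, 0.175], "dr": [0, 0, 0], "grip": 0},
    {"dp": [0, 0, 0.175], "dr": [0, 0, 0], "grip": 0},
  ],
)

```text
time_s: 31.82
tool_pos: [0.4206, -0.0337, 0.0381]
tool_rot: [-2.221, -2.221, -0.001]
contact_force: [0.7, 0.1, 0.1]
gripper_width: 0.497
finger_force: 0.0
```

```bash
python3 g.py 0.4195,-0.034,0.0365,0
```

```text
t 31.82 pos [ 0.4206 -0.0337  0.0381] yaw -0.0 w 0.497 q [ 0.17  0.64 -0.22  2.27  0.51  0.28 -0.5 ]
(0.4195, -0.034, 0.0365, 0.0) dp [-0.001, -0.004, 0.006] dr [0.0, -0.001, -0.0]
```

jog_arm(
  plan=[
    {"dp": [0, -0.003, 0.006], "dr": [0, 0, 0], "grip": 0},
    {"dp": [0, -0.003, 0.006], "dr": [0, 0, 0], "grip": -1},
    {"dp": [0, -0.003, 0.006], "dr": [0, 0, 0], "grip": -1},
    {"dp": [0, -0.003, 0.006], "dr": [0, 0, 0], "grip": -1},
    {"dp": [0, -0.003, 0.006], "dr": [0, 0, 0], "grip": -1},
    {"dp": [0, -0.003, 0.006], "dr": [0, 0, 0], "grip": -1},
    {"dp": [0, -0.003, 0.006], "dr": [0, 0, 0], "grip": -1},
    {"dp": [0, -0.003, 0.006], "dr": [0, 0, 0], "grip": -1},
  ],
)

```text
time_s: 32.48
tool_pos: [0.4195, -0.0337, 0.0361]
tool_rot: [-2.221, -2.221, 0.0]
contact_force: [0.3, 0.2, -0.6]
gripper_width: 0.097
finger_force: 29.9
```

```bash
python3 g.py 0.6092,-0.0248,0.0335,0
```

```text
t 32.48 pos [ 0.4195 -0.0337  0.0361] yaw -0.0 w 0.097 q [ 0.17  0.65 -0.22  2.27  0.52  0.27 -0.51]
(0.6092, -0.0248, 0.0335, 0.0) dp [0.036, 0.759, 0.01] dr [-0.001, -0.001, -0.0]
```

jog_arm(
  plan=[
    {"dp": [0, 0, -0.06], "dr": [0, 0, 0], "grip": -1},
    {"dp": [0.04, 0.05, -0.13], "dr": [0, 0, 0], "grip": -1},
    {"dp": [0.05, 0.18, -0.16], "dr": [0, 0, 0], "grip": -1},
    {"dp": [0.05, 0.31, -0.16], "dr": [0, 0, 0], "grip": -1},
    {"dp": [0.05, 0.44, -0.16], "dr": [0, 0, 0], "grip": -1},
    {"dp": [0.05, 0.56, -0.16], "dr": [0, 0, 0], "grip": -1},
    {"dp": [0.045, 0.66, -0.16], "dr": [0, 0, 0], "grip": -1},
    {"dp": [0.04, 0.73, -0.15], "dr": [0, 0, 0], "grip": -1},
    {"dp": [0.036, 0.758, -0.12], "dr": [0, 0, 0], "grip": -1},
    {"dp": [0.036, 0.758, -0.09], "dr": [0, 0, 0], "grip": -1},
  ],
)

```text
time_s: 33.32
tool_pos: [0.6101, -0.025, 0.0577]
tool_rot: [-2.222, -2.22, -0.001]
contact_force: [0.2, -0.3, 0.4]
gripper_width: 0.093
finger_force: 29.9
```

jog_arm(
  plan=[
    {"dp": [0, 0, 0], "dr": [0, 0, 0], "grip": -1},
    {"dp": [0, 0, 0], "dr": [0, 0, 0], "grip": -1},
    {"dp": [0, 0, 0], "dr": [0, 0, 0], "grip": -1},
    {"dp": [0, 0, 0], "dr": [0, 0, 0], "grip": -1},
  ],
)

```text
time_s: 33.65
tool_pos: [0.6083, -0.0246, 0.0588]
tool_rot: [-2.22, -2.221, 0.001]
contact_force: [-0.1, -0.5, 0.7]
gripper_width: 0.093
finger_force: 29.9
```

```bash
python3 g.py 0.6092,-0.0248,0.0335,0
```

```text
t 33.65 pos [ 0.6083 -0.0246  0.0588] yaw 0.0 w 0.093 q [ 0.22  0.78 -0.37  1.75  0.41  0.69 -0.37]
(0.6092, -0.0248, 0.0335, 0.0) dp [-0.001, 0.004, 0.101] dr [-0.002, -0.001, 0.0]
```

jog_arm(
  plan=[
    {"dp": [0, 0.003, 0.04], "dr": [0, 0, 0], "grip": -1},
    {"dp": [0, 0.003, 0.08], "dr": [0, 0, 0], "grip": -1},
    {"dp": [0, 0.003, 0.1], "dr": [0, 0, 0], "grip": -1},
    {"dp": [0, 0.003, 0.1], "dr": [0, 0, 0], "grip": -1},
    {"dp": [0, 0.003, 0.1], "dr": [0, 0, 0], "grip": -1},
    {"dp": [0, 0.003, 0.1], "dr": [0, 0, 0], "grip": 0},
    {"dp": [0, 0.003, 0.1], "dr": [0, 0, 0], "grip": 0},
    {"dp": [0, 0.003, 0.1], "dr": [0, 0, 0], "grip": 0},
    {"dp": [0, 0.003, 0], "dr": [0, 0, 0], "grip": 0},
    {"dp": [0, 0, -0.12], "dr": [0, 0, 0], "grip": 0},
  ],
)

```text
time_s: 34.48
tool_pos: [0.6071, -0.0248, 0.0869]
tool_rot: [-2.218, -2.218, 0.006]
contact_force: [0.7, 0.1, 0.1]
gripper_width: 0.414
finger_force: 0.0
```

jog_arm(
  plan=[
    {"dp": [0, 0, -0.13], "dr": [0, 0, 0], "grip": 0},
    {"dp": [0, 0, -0.28], "dr": [0, 0, 0], "grip": 0},
    {"dp": [0, -0.1, -0.4], "dr": [0, 0, 0], "grip": 0},
    {"dp": [0, -0.25, -0.45], "dr": [0, 0, 0], "grip": 0},
    {"dp": [0, -0.4, -0.45], "dr": [0, 0, 0], "grip": 0},
    {"dp": [0, -0.55, -0.45], "dr": [0, 0, 0], "grip": 0},
    {"dp": [0, -0.68, -0.45], "dr": [0, 0, 0], "grip": 0},
    {"dp": [0, -0.72, -0.45], "dr": [0, 0, 0], "grip": 0},
    {"dp": [0, -0.72, -0.45], "dr": [0, 0, 0], "grip": 0},
    {"dp": [0, -0.72, -0.45], "dr": [0, 0, 0], "grip": 0},
  ],
)

```text
time_s: 35.32
tool_pos: [0.4305, -0.0249, 0.2017]
tool_rot: [2.221, 2.22, 0.003]
contact_force: [0.2, 0.4, 1.1]
gripper_width: 0.495
finger_force: 0.0
```

```bash
python3 g.py;  python3 shot.py pics/g.png x
python3 - <<'E'
from h import *;from cell import r
c=r.capture("top");pickle.dump(c,open("c1.pkl","wb"))
d=pickle.load(open("c0.pkl","rb"))["top"]["img"].astype(int)
a=cv2.resize(np.hstack([d.astype(np.uint8)[120:270,235:360],c["img"][120:270,235:360]]),None,fx=3,fy=3,interpolation=2)
cv2.imwrite("pics/h.png",a[:,:,::-1])
E
```

```text
t 35.32 pos [ 0.4305 -0.0249  0.2017] yaw -0.0 w 0.495 q [ 0.37  0.36 -0.5   2.09  0.25  0.75 -0.29]
```

View pics/h.png

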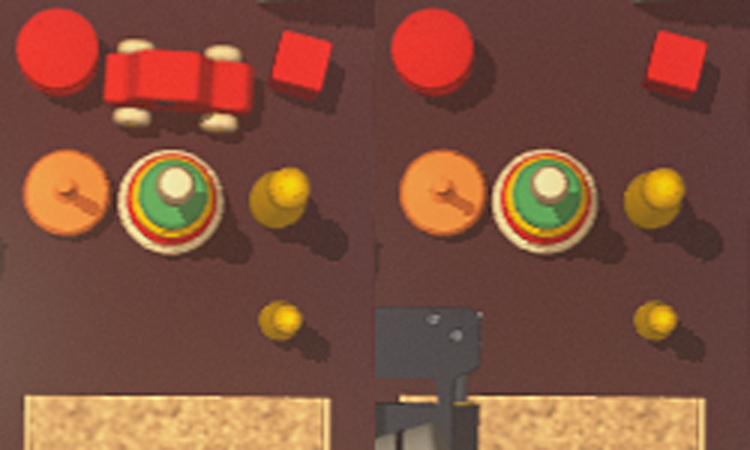

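View pics/g.png

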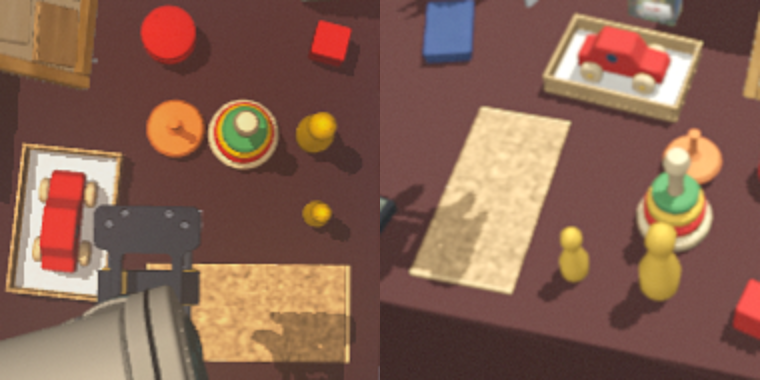

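The before/after images match to within a pixel or two. All three toys stand at their original spots, the car is centred in the tray, and the arm is clear.

```bash
python3 -c "
from cell import r
print(r.job_done())"
```

```text
the job is handed in; nothing more can be done
None
```

The job is handed in: the car stands lengthwise on its wheels in the tray, and the tower, skittle and top are back upright within about a pixel or two (2–4 mm) of their starting spots in the images; the hand-in gave no verdict.

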